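# Load the hanging marker caddy and rehang it

### The job

Get the paint marker caddy ready: with the caddy still on the hook stand where it hangs, take every marker out of the wooden block and drop it, cap up, into a well of its own. Then lift the loaded caddy off by its handle and carry it, level and without setting it down on the way, to the empty hook stand, hang it there in both hook cradles and let go. Leave the paint pot, the bottle and the sanding block where they are.

Things in the scene. Friction and masses are not known exactly. Their poses are not given: they have to be found in the camera images.
- caddy: plywood caddy, 122 (x) x 166 (y) x 195 mm, 0.55 kg empty; origin on its underside below the handle, z up, x to the rear, y along the handle. Hangs by the handle, underside 50 mm above the table, can swing a little. In front a row of five wells, behind a shallow tray; end boards at y = -77 and 77 mm (6 mm thick, 36 mm deep above) rise to z = 195 mm and carry the handle
- caddy_wells (a point): centre of the middle well's mouth, at x = -50, y = 0, z = 94 mm in the caddy's frame, same axes. The five wells lie side by side along y, centres at y = -58, -29, 0, 29, 58 mm from this point, each 26 mm (y) by 28 mm (x) inside, walls 3 mm, floor 88 mm below the mouth
- caddy_grip (a point): middle of the caddy's handle, at x = 0, y = 0, z = 175 mm in the caddy's frame, same axes: a round 12 mm bar along y with a wooden grip block, 26 (x) x 52 (y) x 30 mm high, centred here. Fingers have free space all round the block; the hook prongs hold the bar 50 mm to either side
- stand_a_cradle (a point): fixed steel hook stand, two upturned 8 mm prongs 100 mm apart with V cradles. Point: where the handle's middle hangs, midway between them, 225 mm high. x to the post (125 mm off, no higher than the tips), y along the hung handle. Tips rise 14 mm above it: lift 25 to 60 mm, then draw off about 100 mm along -x (prongs stand between the end boards); hang the reverse way. V guides 10 mm. The caddy starts here
- stand_b_cradle (a point): fixed steel hook stand, two upturned 8 mm prongs 100 mm apart with V cradles. Point: where the handle's middle hangs, midway between them, 225 mm high. x to the post (125 mm off, no higher than the tips), y along the hung handle. Tips rise 14 mm above it: lift 25 to 60 mm, then draw off about 100 mm along -x (prongs stand between the end boards); hang the reverse way. V guides 10 mm. Starts empty; left or right
- marker_block: loose wooden block, 110 mm (x) by 134 mm (y) by 45 mm high, 0.9 kg, origin at the centre of its underside, with five upright square holes 20.5 mm wide, 40 mm deep, at x, y = (-30,-21), (-30,21), (30,-42), (30,0), (30,42) mm; markers stand in some of them
- marker_0_mid (a point): paint marker with white barrel and black cap, a plain round stick 18 mm in diameter and 120 mm long, 25 g; the point is its centre, half-way along, z runs along it towards the cap. At the start it stands cap up in a hole of the block with 80 mm showing; it may be absent
- marker_1_mid (a point): paint marker with white barrel and black cap, a plain round stick 18 mm in diameter and 120 mm long, 25 g; the point is its centre, half-way along, z runs along it towards the cap. At the start it stands cap up in a hole of the block with 80 mm showing; it may be absent
- marker_2_mid (a point): paint marker with white barrel and black cap, a plain round stick 18 mm in diameter and 120 mm long, 25 g; the point is its centre, half-way along, z runs along it towards the cap. At the start it stands cap up in a hole of the block with 80 mm showing; it may be absent
- marker_3_mid (a point): paint marker with white barrel and black cap, a plain round stick 18 mm in diameter and 120 mm long, 25 g; the point is its centre, half-way along, z runs along it towards the cap. At the start it stands cap up in a hole of the block with 80 mm showing; it may be absent
- marker_4_mid (a point): paint marker with white barrel and black cap, a plain round stick 18 mm in diameter and 120 mm long, 25 g; the point is its centre, half-way along, z runs along it towards the cap. At the start it stands cap up in a hole of the block with 80 mm showing; it may be absent
- paint_pot: small round paint pot, 38 mm across, 42 mm high, bystander; origin at the centre of its underside
- thinner: small square bottle with green cap, 39 x 38 x 68 mm, bystander; origin at the centre of its underside
- sand_block: brown sanding block, 28 x 70 x 16 mm, bystander; origin at the centre of its underside
Things that resemble listed ones, but are neither listed nor needed, are in the scene too. What is shaped like the part that bears marker_4_mid but orange is not meant.

How it is judged:
By the outcome, as a careful person would: the job done as asked, in the order asked, and still so for the second after the job is handed in, with the robot touching nothing.
Of marker_0, marker_1, marker_2, marker_3, marker_4 only 3 to 5 are there at a start; the rules pass over those that are not, and their reading is None.
At some moment in a run one of marker_block may be knocked a few centimetres aside while the robot is not near it.
It also fails if it takes over 210 s, if anything falls off the work surface, if the arm or the gripper's body presses on something with over 40 N, if the wrist force passes 120 N, or if a joint passes its speed limit or range.

### The arm

A 6-joint arm with a two-finger parallel gripper is mounted at the origin on a cart in front of the work surface, level with it; the furniture and walls round the work are solid. World frame = base frame: x ahead of the robot, y to its left, z up, the work surface at z = 0. Lengths are in m, angles in degrees, forces in N, time in s.
With the tool pointing down it reaches from about 0.25 to 0.775 m from the base axis. Payload 8.9 kg.
Tool frame: the origin (TCP) lies midway between the tips of the shut fingers; the grasp point (between the pads) lies 19 mm behind it; x points along the fingers, y is the direction in which the jaws open and shut, and the axes are right-handed (so a half turn about x gives the same grasp; the last joint's range is limited). The gripper opens to 85 mm and grips with 20 to 120 N. Pads are 22 mm wide; open, the fingers measure 114 mm over their backs; the gripper's body (76 mm by 85 mm) begins 54 mm behind the grasp point. The pads swing forward as they close: fully open they stand 13 mm farther back than shut.
Start: joints at [-81.836, 16.656, -8.789, 64.555, 0, 82.019], TCP at [0.146, -0.504, 0.231] pointing down, gripper open.
Joint ranges: [-144.48, 144.48], [-52.06, 99.96], [-74.48, 78.29], [-112.23, 115.85], [-86.99, 84.42], [-180, 180]. Speed limits (degrees/s): [127.2, 127.2, 159.86, 180, 180, 180].

### API

Orientations are given as a 3x3 rotation matrix whose columns are the frame's x, y, z axes.
In Python, from station import manip, cams, close_job gives the robot as it stands.
- The arm moves only by the tool jog_arm, never from a script. Its argument "targets" is a list that holds one entry, the list of rows, each a list of 7 numbers: the shift along the tool's x, y, z in m, then the turn, a rotation vector about the tool's x, y, z in rad, then the gripper command: -1 is shut, 1 is fully open, values between are in proportion. A call has 1 to 10 rows; each row is the pose to reach, as a shift and turn from the pose commanded when the call began, along the tool's axes at that moment; what a row does not reach only later rows make up. A row lasts 1/10 s, in which the tool goes at most 50 mm and 8.59 degrees, less where a joint would pass 70% of its speed; a pose out of reach is approached as far as the arm can. A call with a gripper value outside its range is refused whole. The fingers move at their own pace and stop on an object; "newtons" is the grip in N (left out, the last holds). Time passes only in rows, so rows that repeat a pose let the fingers close. It gives the time, the measured TCP pose, the force and the opening at its end, in the units of the state.
- manip.observe(): the state, without advancing time (a new reading comes with each control period).
- cams.grab_frame(name): name is "side" or "top"; returns a dict with "image" (420x560x3 uint8, red, green, blue), "range_z" (420x560 float32, m along the optical axis (not along the pixel's ray), 0 where there is no reading), "camera_matrix" (3x3 intrinsics, pixels), "position" and "rotation" of the camera in the world. Camera axes: x right, y down, z forward; pixel columns grow to the right and rows downward; lengths in m; the calibration is good to about 2 mm. A picture is of the moment at which its call begins.
- close_job(): hands the job in, once; it reports no verdict.
The state is a dict: "clock": time; "joints": joint angles; "joint_velocities": joint speeds; "joint_torque": joint torques, N m; "tcp_pos": TCP position; "eef_rot": TCP orientation; "wrist_force": force on the tool from outside, world axes, zero at the start; "wrist_torque": the same for the moment, N m; "width": finger opening in m.
Only numpy, scipy, OpenCV 4.12 (cv2) and the standard library are available. Lean on these libraries where they do the work, as an engineer would, in place of code of your own. Each camera call takes 0.05 s, during which the arm holds its last target.

## Working session

There is one attempt and no reset: what is moved stays moved. The work goes in short steps, Python scripts to look and compute and a tool call to move; the robot and the scene stay as the last step left them, time stands still between calls to the robot, and variables do not carry over. Pictures are saved under pics/ and viewed, and the job is handed in when it is done.

Besides the shell and the picture viewer there is one more tool, called after "Emit:" as name(argument=value, ...), one argument or row to a line, values as JSON. jog_arm: Moves the arm, as the interface text tells. Its arguments: {"type":"object","properties":{"targets":{"type":"array"},"newtons":{"type":"number"}},"required":["targets"]}

```bash
mkdir -p pics; ls; cat > h.py <<'E'
import numpy as np, cv2
from station import manip, cams, close_job
def shot(n,f):
    d=cams.grab_frame(n); cv2.imwrite('pics/'+f+'.png',d['image'][:,:,::-1]); np.savez('pics/'+f+'.npz',**d); return d
def cloud(d):
    K=d['camera_matrix'];z=d['range_z'];v,u=np.mgrid[:z.shape[0],:z.shape[1]]
    p=np.stack([(u-K[0,2])/K[0,0]*z,(v-K[1,2])/K[1,1]*z,z],-1)
    return p@np.array(d['rotation']).T+np.array(d['position'])
def st():
    s=manip.observe(); print({k:np.round(s[k],4).tolist() for k in ['clock','joints','tcp_pos','eef_rot','wrist_force','width']})
E
python3 - <<'E'
from h import *
st()
for n in ['side','top']:
    d=shot(n,n+'0'); print(n,d['position'],np.round(d['rotation'],3).tolist(),d['camera_matrix'].tolist())
st()
E
```

```text
pics
{'clock': 0.0, 'joints': [-81.8351, 16.6895, -8.8302, 64.5553, 0.0004, 82.0191], 'tcp_pos': [0.1459, -0.5039, 0.2307], 'eef_rot': [[-0.0002, 0.2781, -0.9606], [0.0013, -0.9606, -0.2781], [-1.0, -0.0013, -0.0002]], 'wrist_force': [-0.0812, -0.5588, -1.0847], 'width': 0.0851}
side [ 0.57163463 -0.62647894  0.68191183] [[0.999, 0.029, -0.018], [0.032, -0.629, 0.777], [0.011, -0.777, -0.629]] [[381.69589849715635, 0.0, 278.43976478512974], [0.0, 381.69589849715635, 216.8225297978937], [0.0, 0.0, 1.0]]
top [0.44215115 0.04673836 1.23602861] [[0.013, -0.997, 0.08], [-1.0, -0.013, -0.004], [0.005, -0.079, -0.997]] [[462.01886659098477, 0.0, 278.70954071766477], [0.0, 462.01886659098477, 203.25231496023804], [0.0, 0.0, 1.0]]
{'clock': 0.1, 'joints': [-81.8355, 16.6874, -8.825, 64.5552, -0.0014, 82.0199], 'tcp_pos': [0.1459, -0.5039, 0.2308], 'eef_rot': [[-0.0002, 0.2781, -0.9606], [0.0012, -0.9606, -0.2781], [-1.0, -0.0012, -0.0001]], 'wrist_force': [0.1096, 0.032, 0.0056], 'width': 0.0855}
```

View pics/side0.png

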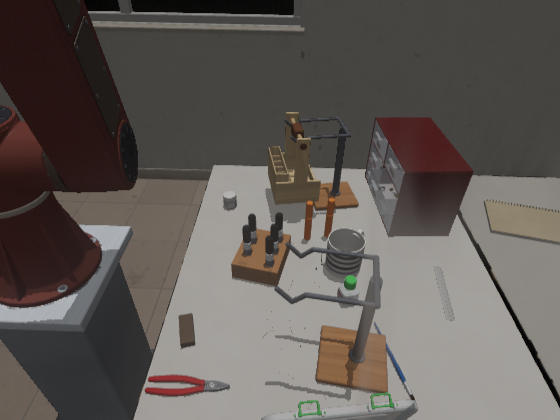

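View pics/top0.png

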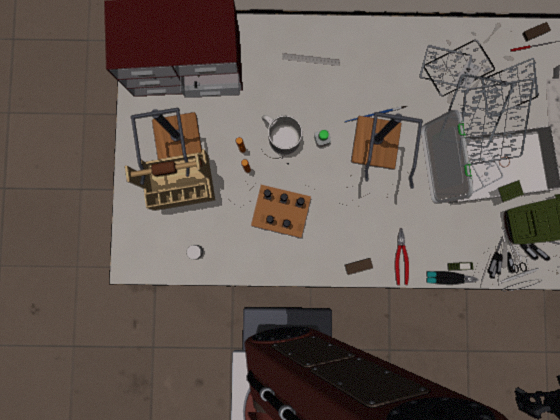

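The top view shows five black-capped markers in the block at about (267,194), (284,198), (300,202), (270,219) and (287,223). The lookalikes are two orange sticks standing at (240,144) and (246,166). The caddy hangs on the left stand at (175,170), and the empty stand is on the right at (380,140). The pot is at (195,252), the thinner at (323,137) and the sanding block at (358,266).

```bash
python3 - <<'E'
from h import *
t=np.load('pics/top0.npz'); s=np.load('pics/side0.npz')
a=cv2.resize(t['image'][90:260,110:320][:,:,::-1],None,fx=3.8,fy=3.5,interpolation=2); cv2.imwrite('pics/c_top.png',a[:600])
b=cv2.resize(s['image'][100:290,210:370][:,:,::-1],None,fx=3.5,fy=3.1,interpolation=2); cv2.imwrite('pics/c_side.png',b)
b=cv2.resize(t['image'][95:215,330:440][:,:,::-1],None,fx=5,fy=5,interpolation=2); cv2.imwrite('pics/c_b.png',b)
P=cloud(t);Q=cloud(s)
print('table',np.median(P[225:250,150:180,2]),np.median(Q[300:320,210:240,2]))
for n,C in(('top',P),('side',Q)):
  x,y,z=C[...,0],C[...,1],C[...,2]
  m=(x>0.3)&(x<.62)&(y>-.15)&(y<.2)&(z>.095)&(z<.16)
  k,l,stt,c=cv2.connectedComponentsWithStats(m.astype('u1'))
  for i in range(1,k):
    if stt[i,4]>8:
      q=C[l==i]; print(n,c[i].round(),stt[i,4],np.median(q,0).round(4),q[:,2].max().round(4), np.round((q[:,:2].min(0)+q[:,:2].max(0))/2,4))
E
```

```text
table -0.0008845680591907934 0.0008932047160265522
top [267. 193.] 47 [0.5554 0.0711 0.1234] 0.1291 [0.5564 0.0711]
top [283. 197.] 47 [0.5462 0.0317 0.1232] 0.1265 [0.5462 0.0309]
top [300. 201.] 48 [ 0.5369 -0.0092  0.1239] 0.1293 [ 0.5368 -0.0103]
top [269. 219.] 43 [0.4925 0.0652 0.1245] 0.1288 [0.4926 0.0641]
top [286. 223.] 45 [0.4834 0.0242 0.1236] 0.1273 [0.4835 0.0241]
side [249. 226.] 209 [0.4888 0.0268 0.1159] 0.128 [0.4875 0.0411]
side [274. 231.] 321 [0.5461 0.0235 0.1159] 0.1286 [0.5461 0.0287]
```

View pics/c_top.png

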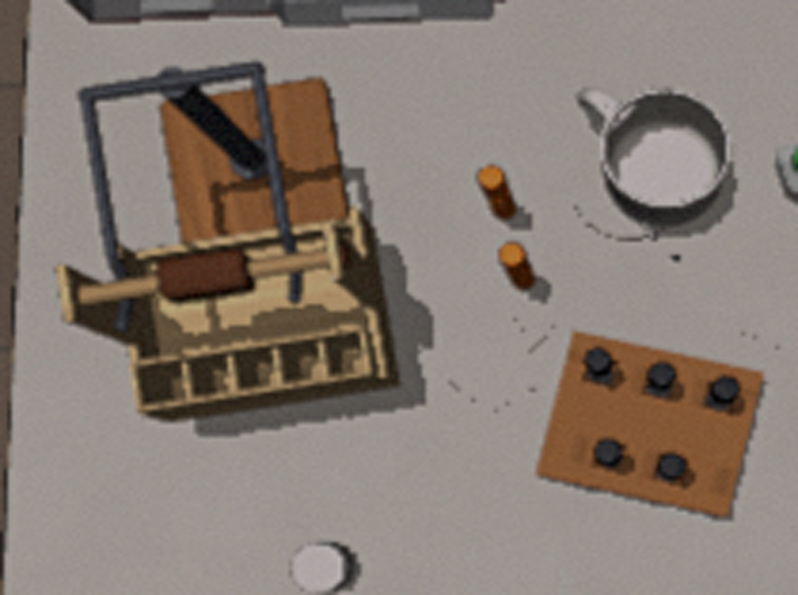

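View pics/c_side.png

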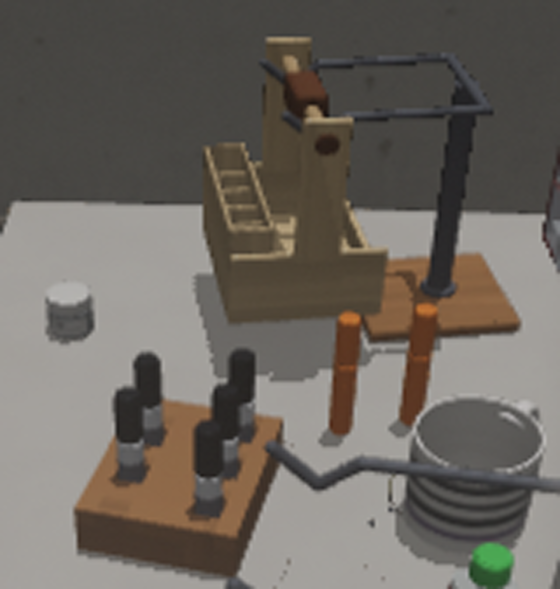

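View pics/c_b.png

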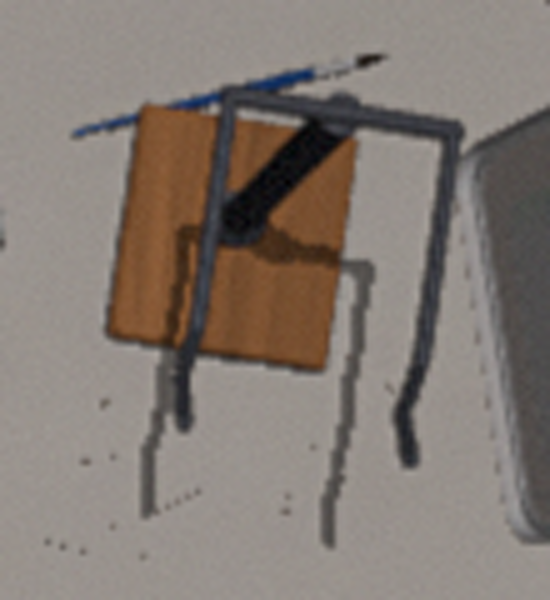

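The crops confirm that all five black-capped white markers are in the block. The two orange sticks stand apart from it. The caddy has five empty wells facing the robot and a brown grip block. Next I'll fit the poses of the caddy and both stands.

```bash
python3 - <<'E'
from h import *
t=np.load('pics/top0.npz'); s=np.load('pics/side0.npz')
P=cloud(t);Q=cloud(s)
for n,C,I in(('top',P,t['image']),('side',Q,s['image'])):
  x,y,z=C[...,0],C[...,1],C[...,2]
  def rep(nm,m):
    q=C[m]; 
    if len(q)<5: print(n,nm,len(q));return
    r=cv2.minAreaRect(q[:,:2].astype('f4')); print(n,nm,len(q),'z',np.percentile(q[:,2],[5,50,95]).round(4),'rect',np.round(r[0],4),np.round(r[1],4),round(r[2],2))
  cad=(x>.45)&(x<.8)&(y>.14)&(y<.45)
  rep('wellrim',cad&(z>.132)&(z<.152)&(x<.62))
  I_=I.astype(int)
  brown=(I_[...,0]>I_[...,2]+20)&(I_[...,0]<120)
  rep('grip',cad&(z>.215)&(z<.26)&brown)
  rep('boardtops',cad&(z>.238)&(z<.255)&~brown&(I_[...,0]>100))
  dark=(abs(I_[...,0]-I_[...,2])<25)&(I_[...,0]<110)
  rep('stA',cad&(z>.19)&(z<.26)&dark)
  bb=(x>.4)&(x<.8)&(y>-.40)&(y<-.12)
  rep('stB',bb&(z>.19)&(z<.26))
  rep('stBbar',bb&(z>.19)&(z<.26)&(x>.66))
  m=bb&(z>.12)&(z<.26)
  np.save('pics/%s_B.npy'%n,C[m]); 
  q=C[m]; q=q[np.argsort(q[:,0])]
  print(q[:8].round(3).tolist())
  blk=(x>.42)&(x<.62)&(y>-.07)&(y<.14)&(z>.035)&(z<.055)
  rep('block',blk)
  for nm,w in (('pot',(x>.38)&(x<.47)&(y>.17)&(y<.28)&(z>.03)&(z<.06)),('thin',(x>.6)&(x<.75)&(y>-.12)&(y<0.0)&(z>.05)&(z<.08))): rep(nm,w)
E
```

```text
top wellrim 327 z [0.1332 0.1427 0.1467] rect [0.566  0.2891] [0.0772 0.1559] 11.5
top grip 467 z [0.2218 0.237  0.2416] rect [0.6425 0.2985] [0.1386 0.1583] 6.12
top boardtops 80 z [0.2415 0.2438 0.2467] rect [0.5957 0.2973] [0.0335 0.1597] 10.61
top stA 845 z [0.2029 0.2332 0.2375] rect [0.6491 0.3051] [0.1623 0.1615] 11.06
top stB 779 z [0.2155 0.2337 0.2377] rect [ 0.6452 -0.2084] [0.109  0.1622] 81.49
top stBbar 463 z [0.2105 0.2341 0.2376] rect [ 0.6913 -0.2142] [0.1123 0.0687] 86.26
[[0.546, -0.395, 0.134], [0.547, -0.398, 0.131], [0.547, -0.394, 0.13], [0.547, -0.392, 0.128], [0.547, -0.39, 0.122], [0.548, -0.399, 0.147], [0.548, -0.397, 0.145], [0.548, -0.396, 0.143]]
top block 1859 z [0.041  0.0449 0.0486] rect [0.5182 0.0374] [0.1339 0.1104] 77.28
top pot 167 z [0.0366 0.0409 0.0451] rect [0.4091 0.2594] [0.0346 0.0353] 44.88
top thin 112 z [0.0556 0.067  0.074 ] rect [ 0.712  -0.0415] [0.0572 0.0825] 0.17
side wellrim 398 z [0.1327 0.1417 0.1492] rect [0.5672 0.2899] [0.0809 0.1631] 9.57
side grip 301 z [0.2184 0.2361 0.2418] rect [0.596  0.2936] [0.0357 0.1638] 10.14
side boardtops 49 z [0.2423 0.245  0.2468] rect [0.5958 0.2958] [0.0328 0.1599] 10.67
side stA 584 z [0.1992 0.2325 0.2375] rect [0.6479 0.3038] [0.1603 0.1656] 10.07
side stB 1529 z [0.2119 0.2337 0.237 ] rect [ 0.6451 -0.2096] [0.1101 0.1628] 81.57
side stBbar 848 z [0.2025 0.2344 0.237 ] rect [ 0.6931 -0.2165] [0.1154 0.0655] 88.88
[[0.557, -0.246, 0.234], [0.559, -0.247, 0.238], [0.559, -0.248, 0.237], [0.559, -0.25, 0.235], [0.559, -0.251, 0.239], [0.56, -0.247, 0.24], [0.56, -0.247, 0.238], [0.561, -0.25, 0.24]]
side block 1398 z [0.0388 0.0461 0.0489] rect [0.5175 0.0365] [0.1372 0.1106] 76.69
side pot 119 z [0.0324 0.0424 0.045 ] rect [0.409  0.2572] [0.0371 0.0353] 83.46
side thin 364 z [0.0515 0.0649 0.0753] rect [ 0.7124 -0.0424] [0.0641 0.0843] 0.01
```

```bash
python3 - <<'E'
from h import *
t=np.load('pics/top0.npz'); s=np.load('pics/side0.npz')
P=cloud(t);Q=cloud(s)
def prof(C,c,yaw,side):
  a=np.radians(yaw);R=np.array([[np.cos(a),-np.sin(a)],[np.sin(a),np.cos(a)]])
  q=C.reshape(-1,3);q=q[(q[:,2]>.17)&(q[:,2]<.26)]
  l=(q[:,:2]-c)@R
  for sg in(-1,1):
    m=(abs(l[:,1]-sg*.05)<.012)
    print(side,sg)
    for x0 in np.arange(-.05,.14,.008):
      k=m&(l[:,0]>=x0)&(l[:,0]<x0+.008)
      if k.sum()>1: print('  %.3f n%d z %.4f  y %.4f'%(x0+.004,k.sum(),np.median(q[k,2]),np.median(l[k,1])))
print('B');
for n,C in(('top',P),('side',Q)): prof(C,np.array([.587,-.200]),-8.5,n)
E
```

```text
B
top -1
  -0.022 n6 z 0.2384  y -0.0492
  -0.014 n12 z 0.2364  y -0.0480
  -0.006 n12 z 0.2275  y -0.0480
  0.002 n11 z 0.2183  y -0.0484
  0.010 n17 z 0.2185  y -0.0476
  0.018 n16 z 0.2285  y -0.0489
  0.026 n15 z 0.2343  y -0.0477
  0.034 n13 z 0.2347  y -0.0480
  0.042 n14 z 0.2341  y -0.0484
  0.050 n13 z 0.2336  y -0.0494
  0.058 n14 z 0.2336  y -0.0478
  0.066 n12 z 0.2342  y -0.0495
  0.074 n14 z 0.2344  y -0.0481
  0.082 n12 z 0.2346  y -0.0482
  0.090 n15 z 0.2338  y -0.0473
  0.098 n12 z 0.2346  y -0.0485
  0.106 n16 z 0.2338  y -0.0483
  0.114 n12 z 0.2344  y -0.0481
  0.122 n14 z 0.2338  y -0.0483
  0.130 n27 z 0.2351  y -0.0451
  0.138 n3 z 0.2332  y -0.0480
top 1
  -0.022 n4 z 0.2384  y 0.0508
  -0.014 n11 z 0.2360  y 0.0518
  -0.006 n8 z 0.2275  y 0.0512
  0.002 n14 z 0.2188  y 0.0527
  0.010 n15 z 0.2181  y 0.0509
  0.018 n15 z 0.2268  y 0.0514
  0.026 n14 z 0.2327  y 0.0512
  0.034 n14 z 0.2340  y 0.0512
  0.042 n14 z 0.2347  y 0.0517
  0.050 n13 z 0.2320  y 0.0503
  0.058 n12 z 0.2350  y 0.0515
  0.066 n13 z 0.2344  y 0.0516
  0.074 n14 z 0.2333  y 0.0504
  0.082 
[... 849 characters left out ...]
 -0.0527
  0.130 n70 z 0.2357  y -0.0487
  0.138 n8 z 0.2337  y -0.0470
side 1
  -0.022 n9 z 0.2378  y 0.0467
  -0.014 n29 z 0.2342  y 0.0475
  -0.006 n28 z 0.2265  y 0.0471
  0.002 n25 z 0.2184  y 0.0468
  0.010 n25 z 0.2196  y 0.0466
  0.018 n27 z 0.2268  y 0.0474
  0.026 n25 z 0.2342  y 0.0469
  0.034 n21 z 0.2345  y 0.0474
  0.042 n23 z 0.2342  y 0.0472
  0.050 n23 z 0.2339  y 0.0472
  0.058 n23 z 0.2343  y 0.0476
  0.066 n24 z 0.2343  y 0.0474
  0.074 n22 z 0.2347  y 0.0473
  0.082 n22 z 0.2340  y 0.0477
  0.090 n24 z 0.2343  y 0.0472
  0.098 n24 z 0.2341  y 0.0471
  0.106 n24 z 0.2338  y 0.0475
  0.114 n24 z 0.2343  y 0.0469
  0.122 n26 z 0.2340  y 0.0473
  0.130 n28 z 0.2358  y 0.0451
```

```bash
python3 - <<'E'
from h import *
t=np.load('pics/top0.npz'); s=np.load('pics/side0.npz')
for n,d in(('top',t),('side',s)):
  C=cloud(d)
  a=np.radians(10.6);R=np.array([[np.cos(a),-np.sin(a)],[np.sin(a),np.cos(a)]])
  c=np.array([.596,.297]); q=C.reshape(-1,3); l=(q[:,:2]-c)@R
  # caddy walls: z>.13 wells rim histogram along y at x' range; grip
  w=(q[:,2]>.137)&(q[:,2]<.150)&(abs(l[:,1])<.1)&(l[:,0]<-.02)&(l[:,0]>-.09)
  print(n,'rim x',np.histogram(l[w,0],np.arange(-.09,-.019,.005)),'y',np.percentile(l[w,1],[1,50,99]).round(4))
  g=(q[:,2]>.234)&(q[:,2]<.25)&(abs(l[:,1])<.035)&(abs(l[:,0])<.02)
  print('grip top',g.sum(),np.median(l[g],0),l[g].min(0),l[g].max(0),np.median(q[g,2]))
  b=(q[:,2]>.215)&(q[:,2]<.236)&(abs(l[:,0])<.02)&(((abs(l[:,1])>.03)&(abs(l[:,1])<.045))|((abs(l[:,1])>.056)&(abs(l[:,1])<.07)))
  print('bar',b.sum(),np.polyfit(l[b,1],l[b,0],1),np.percentile(q[b,2],[5,50,95]))
  e=(q[:,2]>.24)&(q[:,2]<.255)&(abs(l[:,1])>.065)&(abs(l[:,1])<.09)
  for sg in(-1,1): k=e&(l[:,1]*sg>0); print('board',sg,l[k].min(0),l[k].max(0),np.median(l[k],0))
  # stand A prongs / bar
  for sg in(-1,1):
    for x0 in(.03,.06,.09): 
      k=(abs(l[:,1]-sg*.05)<.012)&(l[:,0]>x0)&(l[:,0]<x0+.03)&(q[:,2]>.2); print('A',sg,x0,k.sum(),np.median(l[k],0).round(4),np.median(q[k,2]).round(4))
  k=(abs(l[:,1])<.04)&(l[:,0]>.1)&(l[:,0]<.14)&(q[:,2]>.2);print('Abar',k.sum(),np.median(l[k],0),np.polyfit(l[k,1],l[k,0],1))
E
```

```text
top rim x (array([ 0,  0,  0,  0, 99,  8,  8,  7,  7,  6, 88, 23,  0,  0]), array([-0.09 , -0.085, -0.08 , -0.075, -0.07 , -0.065, -0.06 , -0.055,
       -0.05 , -0.045, -0.04 , -0.035, -0.03 , -0.025, -0.02 ])) y [-0.0737 -0.0001  0.0741]
grip top 268 [-0.00055175 -0.0004416 ] [-0.0137236  -0.02579797] [0.01264555 0.02616237] 0.23856450679265756
bar 146 [ 0.00261727 -0.00100258] [0.22498288 0.2288672  0.23247603]
board -1 [-0.01754038 -0.07980481] [ 0.0165013  -0.07404609] [-0.00052839 -0.07715668]
board 1 [-0.01716728  0.07303949] [0.01621083 0.08019197] [-0.00064113  0.07664242]
A -1 0.03 50 [ 0.045  -0.0502] 0.2335
A -1 0.06 49 [ 0.0739 -0.0504] 0.2339
A -1 0.09 52 [ 0.1058 -0.0502] 0.2342
A 1 0.03 52 [0.0453 0.0493] 0.234
A 1 0.06 49 [0.0755 0.049 ] 0.2338
A 1 0.09 53 [0.1052 0.0491] 0.2339
Abar 229 [ 0.12261379 -0.00157671] [0.00814516 0.12289226]
side rim x (array([ 0,  0,  0,  0, 57, 11, 13, 14, 15, 10, 61,  3,  0,  3]), array([-0.09 , -0.085, -0.08 , -0.075, -0.07 , -0.065, -0.06 , -0.055,
       -0.05 , -0.045, -0.04 , -0.035, -0.03 , -0.025, -0.02 ])) y [-0.0777 -0.0161  0.0742]
grip top 102 [-0.00260419 -0.00926369] [-0.01388586 -0.02884272] [0.01044991 0.02038711] 0.24023005398284833
bar 29 [ 0.00905249 -0.00248939] [0.22705332 0.23060329 0.23212775]
board -1 [-0.01834321 -0.08152808] [ 0.0160828  -0.07598192] [-0.00262542 -0.07849201]
board 1 [-0.01792475  0.07152145] [0.01635119 0.07880866] [-0.00138719  0.07412249]
A -1 0.03 37 [ 0.0453 -0.0531] 0.2344
A -1 0.06 36 [ 0.0754 -0.0528] 0.2338
A -1 0.09 36 [ 0.1054 -0.0527] 0.2342
A 1 0.03 32 [0.0446 0.0472] 0.2342
A 1 0.06 33 [0.0748 0.0467] 0.2344
A 1 0.09 29 [0.1042 0.0472] 0.2344
Abar 110 [ 0.12067887 -0.00606353] [0.00789765 0.12116081]
```

```bash
cat >> h.py <<'E'
def rel(targets, ps0=None):
    """targets: (x,y,z,yaw_deg) ; prints tool shift+turn from present measured pose (tool pointing down)"""
    s=manip.observe(); R=np.array(s['eef_rot']); p=np.array(s['tcp_pos'])
    psi=np.degrees(np.arctan2(R[1,2],R[0,2])) if ps0 is None else ps0
    R0=np.stack([[0,0,-1],[-np.sin(np.radians(psi)),np.cos(np.radians(psi)),0],[np.cos(np.radians(psi)),np.sin(np.radians(psi)),0]],1)
    print('clock %.2f pos %s psi %.2f w %.4f F %s J %s'%(s['clock'],p.round(4),psi,s['width'],np.round(s['wrist_force'],1),np.round(s['joints'],0)))
    from scipy.spatial.transform import Rotation as Ro
    print('tilt err deg',np.degrees(Ro.from_matrix(R.T@R0).as_rotvec()).round(2), 'Rz', np.round(R[2],4))
    for t in targets:
        d=R0.T@(np.array(t[:3])-p); dy=(t[3]-psi+180)%360-180
        print(t,'->',d.round(4).tolist(),'turn x',round(-np.radians(dy),4),'(deg yaw %.1f)'%dy)
def markers(show=True):
    """marker tops left on/near block, from both cameras"""
    out={}
    for n in('top','side'):
        d=cams.grab_frame(n); C=cloud(d); I=d['image'].astype(int); x,y,z=C[...,0],C[...,1],C[...,2]
        b=(z>.036)&(z<.054)&(x>.38)&(x<.68)&(y>-.15)&(y<.17)&(I[...,0]>I[...,2]+25)
        k,l,stt,c=cv2.connectedComponentsWithStats(b.astype('u1')); i=1+np.argmax(stt[1:,4])
        r=cv2.minAreaRect(C[l==i][:,:2].astype('f4'))
        print(n,'block',np.round(r[0],4),np.round(r[1],3),round(r[2],1))
        if n=='top':
            m=(x>0.3)&(x<.68)&(y>-.15)&(y<.165)&(z>.1)&(z<.14)&(I.max(-1)<90)
            k,l,stt,c=cv2.connectedComponentsWithStats(m.astype('u1'))
            for i in range(1,k):
                if stt[i,4]>12: print('  top',c[i].round(),stt[i,4],np.median(C[l==i],0).round(4))
    return
E
python3 - <<'E'
from h import *
rel([(.30,-.25,.25,-75),(.4834,.0242,.22,32)])
E
```

```text
clock 0.10 pos [ 0.1459 -0.5039  0.2308] psi -163.86 w 0.0855 F [0.1 0.  0. ] J [-82.  17.  -9.  65.  -0.  82.]
tilt err deg [ 0.   -0.01  0.07] Rz [-1.0e+00 -1.2e-03 -1.0e-04]
(0.3, -0.25, 0.25, -75) -> [-0.0192, -0.2011, -0.2186] turn x -1.5508 (deg yaw 88.9)
(0.4834, 0.0242, 0.22, 32) -> [0.0108, -0.4134, -0.471] turn x 2.8649 (deg yaw -164.1)
```

Emit:
jog_arm(
  targets=[
    [[-0.02,-0.2,-0.22,-1.55,0,0,0.1],[-0.02,-0.2,-0.22,-1.55,0,0,0.1],[-0.02,-0.2,-0.22,-1.55,0,0,0.1],[-0.02,-0.2,-0.22,-1.55,0,0,0.1],[-0.02,-0.2,-0.22,-1.55,0,0,0.1],[-0.02,-0.2,-0.22,-1.55,0,0,0.1],[-0.02,-0.2,-0.22,-1.55,0,0,0.1],[-0.02,-0.2,-0.22,-1.55,0,0,0.1],[-0.02,-0.2,-0.22,-1.55,0,0,0.1],[-0.02,-0.2,-0.22,-1.55,0,0,0.1]],
  ],
)

```text
clock: 1.1
tcp_pos: [0.3017, -0.2506, 0.2511]
eef_rot: [[-0.0, 0.976, 0.216], [0.0, 0.216, -0.976], [-1.0, -0.0, -0.0]]
wrist_force: [-0.7, 0.5, 0.1]
width: 0.0474
```

```bash
python3 - <<'E'
from h import *
rel([(.4834,.0242,.22,32)])
E
```

```text
clock 1.10 pos [ 0.3017 -0.2506  0.2511] psi -77.52 w 0.0474 F [-0.7  0.5  0.1] J [-50.   1. -24.  64.   0.  27.]
tilt err deg [ 0.   -0.02  0.01] Rz [-1.e+00 -2.e-04 -4.e-04]
(0.4834, 0.0242, 0.22, 32) -> [0.0311, 0.2368, -0.229] turn x -1.9115 (deg yaw 109.5)
```

Emit:
jog_arm(
  targets=[
    [[0.031,0.237,-0.229,-1.91,0,0,0.1],[0.031,0.237,-0.229,-1.91,0,0,0.1],[0.031,0.237,-0.229,-1.91,0,0,0.1],[0.031,0.237,-0.229,-1.91,0,0,0.1],[0.031,0.237,-0.229,-1.91,0,0,0.1],[0.031,0.237,-0.229,-1.91,0,0,0.1],[0.031,0.237,-0.229,-1.91,0,0,0.1],[0.031,0.237,-0.229,-1.91,0,0,0.1],[0.031,0.237,-0.229,-1.91,0,0,0.1],[0.031,0.237,-0.229,-1.91,0,0,0.1]],
  ],
)

```text
clock: 2.1
tcp_pos: [0.4853, 0.023, 0.2198]
eef_rot: [[-0.001, -0.147, 0.989], [0.0, 0.989, 0.147], [-1.0, 0.0, -0.001]]
wrist_force: [-0.1, -0.7, -0.9]
width: 0.047
```

```bash
python3 - <<'E'
from h import *
markers()
rel([(.4834,.0242,.22,32)])
shot('side','s1')
E
```

```text
top block [0.6772 0.1435] [0.013 0.003] 83.3
side block [0.5172 0.0364] [0.139 0.11 ] 77.1
clock 2.20 pos [0.4853 0.0227 0.22  ] psi 8.18 w 0.0468 F [-0.2 -0.1  0.5] J [ -6.  13. -16.  62.   0. -14.]
tilt err deg [-0.   -0.04 -0.01] Rz [-1.e+00  2.e-04 -8.e-04]
(0.4834, 0.0242, 0.22, 32) -> [-0.0, 0.0017, -0.0016] turn x -0.4157 (deg yaw 23.8)
```

Emit:
jog_arm(
  targets=[
    [[0,0.001,-0.0015,-0.14,0,0,0.1],[0,0.001,-0.0015,-0.28,0,0,0.1],[0.02,0.001,-0.0015,-0.416,0,0,0.1],[0.05,0.001,-0.0015,-0.416,0,0,0.1],[0.08,0.001,-0.0015,-0.416,0,0,0.1],[0.11,0.001,-0.0015,-0.416,0,0,0.1],[0.127,0.001,-0.0015,-0.416,0,0,0.1],[0.127,0.001,-0.0015,-0.416,0,0,0.1],[0.127,0.001,-0.0015,-0.416,0,0,0.1]],
  ],
)

```text
clock: 3.15
tcp_pos: [0.4839, 0.0232, 0.0937]
eef_rot: [[-0.0, -0.526, 0.851], [0.0, 0.851, 0.526], [-1.0, 0.0, -0.0]]
wrist_force: [0.4, -0.1, 0.2]
width: 0.0469
```

```bash
python3 - <<'E'
from h import *
d=shot('side','s2'); cv2.imwrite('pics/s2c.png',cv2.resize(d['image'][130:290,190:330][:,:,::-1],None,fx=4,fy=3.7))
rel([(.4837,.0238,.093,32)])
E
```

```text
clock 3.20 pos [0.4845 0.0232 0.0942] psi 31.75 w 0.0469 F [-0.5  0.   0. ] J [ -6.  20. -27.  43.  -0. -38.]
tilt err deg [-0.    0.05  0.04] Rz [-1.e+00 -7.e-04  9.e-04]
(0.4837, 0.0238, 0.093, 32) -> [0.0012, 0.0009, -0.0004] turn x -0.0044 (deg yaw 0.2)
```

View pics/s2c.png

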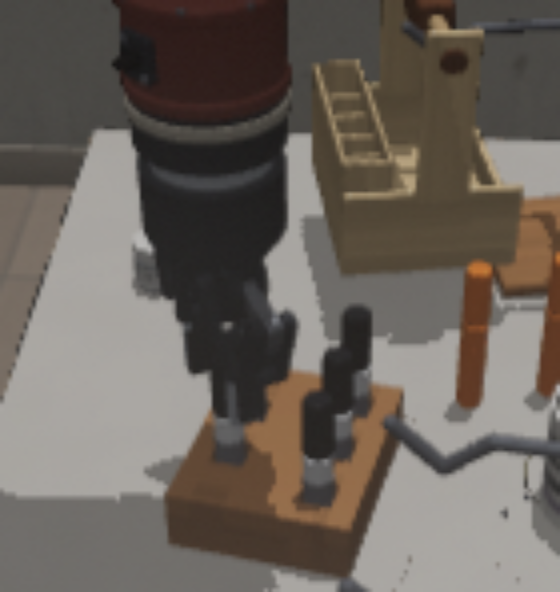

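The crop shows the fingers straddling the front marker at about (228,430). Closing with 40 N and lifting.

Emit:
jog_arm(
  targets=[
    [[0,0,0,0,0,0,-1],[0,0,0,0,0,0,-1],[0,0,0,0,0,0,-1],[0,0,0,0,0,0,-1],[-0.01,0,0,0,0,0,-1],[-0.03,0,0,0,0,0,-1],[-0.06,0,0,0,0,0,-1],[-0.1,0,0,0,0,0,-1],[-0.14,0,0,0,0,0,-1],[-0.166,0,0,0,0,0,-1]],
  ],
  newtons=40,
)

```text
clock: 4.2
tcp_pos: [0.4844, 0.0233, 0.263]
eef_rot: [[0.003, -0.528, 0.849], [-0.0, 0.849, 0.528], [-1.0, -0.002, 0.003]]
wrist_force: [2.2, -0.2, -0.3]
width: 0.0169
```

```bash
python3 - <<'E'
from h import *
d=shot('side','s3'); cv2.imwrite('pics/s3c.png',cv2.resize(d['image'][80:290,190:330][:,:,::-1],None,fx=4,fy=2.8))
C=cloud(d);I=d['image'].astype(int)
rel([(.5350,.3435,.26,10.4),(.5350,.3435,.188,10.4)])
E
```

```text
clock 4.25 pos [0.4859 0.0232 0.2661] psi 31.86 w 0.0166 F [ 0.2 -0.8  3.2] J [ -6.  11. -11.  68.  -0. -38.]
tilt err deg [-0.    0.35  0.28] Rz [-1.     -0.0048  0.0062]
(0.535, 0.3435, 0.26, 10.4) -> [0.0061, 0.2461, 0.2108] turn x 0.3746 (deg yaw -21.5)
(0.535, 0.3435, 0.188, 10.4) -> [0.0781, 0.2461, 0.2108] turn x 0.3746 (deg yaw -21.5)
```

View pics/s3c.png

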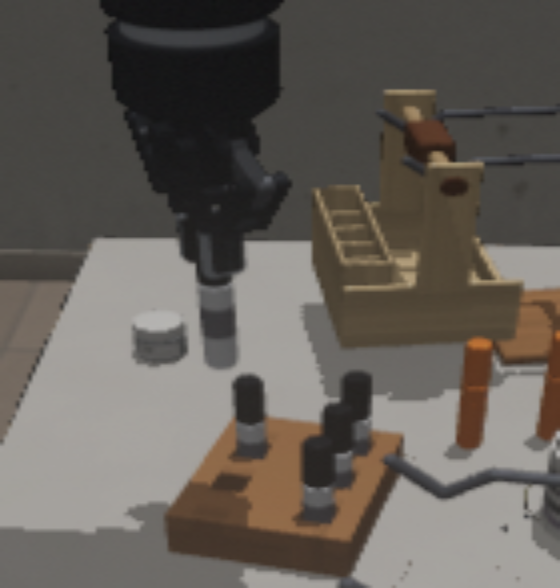

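Emit:
jog_arm(
  targets=[
    [[0,0.035,0.03,0.05,0,0,-1],[0,0.07,0.06,0.12,0,0,-1],[0,0.105,0.09,0.2,0,0,-1],[0,0.14,0.12,0.28,0,0,-1],[0,0.175,0.15,0.35,0,0,-1],[0,0.21,0.18,0.375,0,0,-1],[0,0.236,0.202,0.375,0,0,-1],[0,0.246,0.211,0.375,0,0,-1],[0,0.246,0.211,0.375,0,0,-1],[0,0.246,0.211,0.375,0,0,-1]],
  ],
)

```text
clock: 5.25
tcp_pos: [0.5329, 0.3433, 0.2594]
eef_rot: [[-0.0, -0.181, 0.984], [-0.001, 0.984, 0.181], [-1.0, -0.0, -0.0]]
wrist_force: [0.1, -1.0, -1.2]
width: 0.0168
```

```bash
python3 - <<'E'
from h import *
d=shot('side','s4'); t=shot('top','t4')
a=cv2.resize(d['image'][70:230,210:350][:,:,::-1],None,fx=4,fy=3.7);b=cv2.resize(t['image'][90:240,110:260][:,:,::-1],None,fx=3.9,fy=3.9)
cv2.imwrite('pics/s4c.png',a);cv2.imwrite('pics/t4c.png',b)
rel([(.5350,.3435,.26,10.4),(.5350,.3435,.188,10.4)])
# marker barrel below fingers in side view
C=cloud(d);x,y,z=C[...,0],C[...,1],C[...,2]
m=(z>.165)&(z<.24)&(x>.48)&(x<.57)&(y>.31)&(y<.38); q=C[m];print(len(q))
for z0 in np.arange(.165,.24,.015):
  k=(q[:,2]>z0)&(q[:,2]<z0+.015); print(round(z0,3),k.sum(),q[k].min(0).round(4) if k.any() else '',q[k].max(0).round(4) if k.any() else '')
E
```

```text
clock 5.35 pos [0.5331 0.3426 0.2596] psi 10.33 w 0.0165 F [-0.3 -0.2 -0.7] J [26. 28. 13. 75. -0. 16.]
tilt err deg [ 0.   -0.    0.01] Rz [-1.e+00 -2.e-04 -1.e-04]
(0.535, 0.3435, 0.26, 10.4) -> [-0.0004, 0.0005, 0.002] turn x -0.0013 (deg yaw 0.1)
(0.535, 0.3435, 0.188, 10.4) -> [0.0716, 0.0005, 0.002] turn x -0.0013 (deg yaw 0.1)
199
0.165 27 [0.5249 0.3322 0.1651] [0.5696 0.3712 0.1794]
0.18 45 [0.525  0.3321 0.1809] [0.5693 0.3699 0.1946]
0.195 43 [0.5249 0.3314 0.1953] [0.5689 0.372  0.2095]
0.21 33 [0.5251 0.331  0.2101] [0.5685 0.3695 0.2247]
0.225 51 [0.5251 0.3317 0.2256] [0.5685 0.3703 0.2399]
```

View pics/s4c.png

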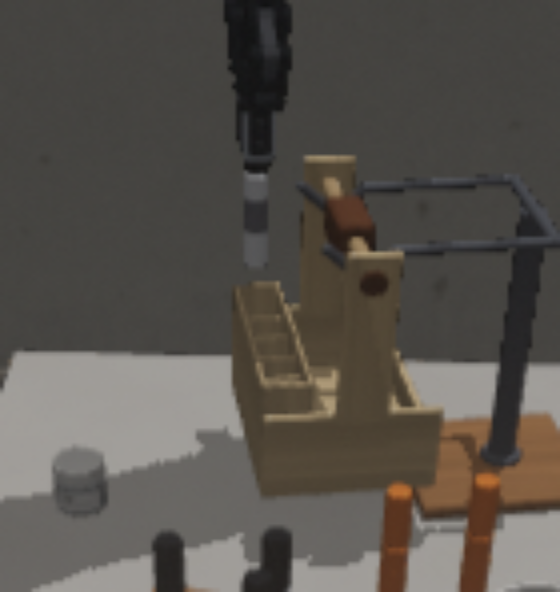

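View pics/t4c.png

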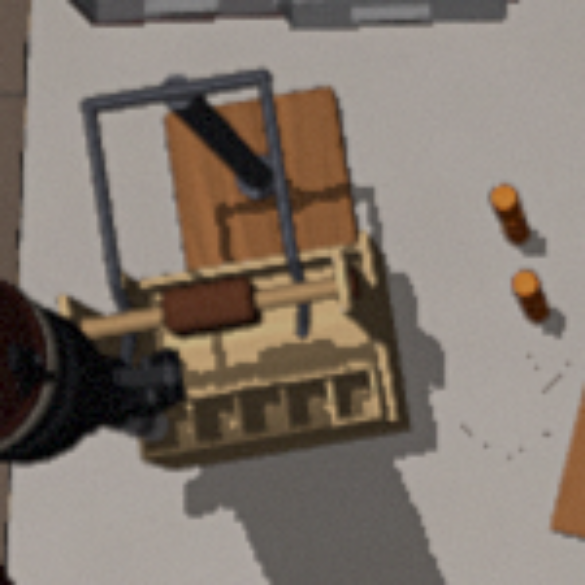

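Emit:
jog_arm(
  targets=[
    [[0.015,0.001,0.002,0,0,0,-1],[0.03,0.001,0.002,0,0,0,-1],[0.045,0.001,0.002,0,0,0,-1],[0.06,0.001,0.002,0,0,0,-1],[0.071,0.001,0.002,0,0,0,-1],[0.071,0.001,0.002,0,0,0,-1],[0.071,0.001,0.002,0,0,0,-1]],
  ],
)

```text
clock: 6.05
tcp_pos: [0.5351, 0.3447, 0.1889]
eef_rot: [[0.0, -0.18, 0.984], [0.0, 0.984, 0.18], [-1.0, 0.0, 0.0]]
wrist_force: [-0.3, 0.2, -0.1]
width: 0.0169
```

```bash
python3 - <<'E'
from h import *
d=shot('side','s5')
a=cv2.resize(d['image'][70:230,210:350][:,:,::-1],None,fx=4,fy=3.7)
cv2.imwrite('pics/s5c.png',a)
rel([(.5350,.3435,.188,10.4)])
E
```

```text
clock 6.10 pos [0.5354 0.3449 0.1892] psi 10.36 w 0.0169 F [ 0.3 -0.  -0.1] J [26. 30.  6. 65. -0. 16.]
tilt err deg [ 0.    0.06 -0.02] Rz [-1.0e+00  3.0e-04  1.1e-03]
(0.535, 0.3435, 0.188, 10.4) -> [0.0012, -0.0013, -0.0006] turn x -0.0007 (deg yaw 0.0)
```

View pics/s5c.png

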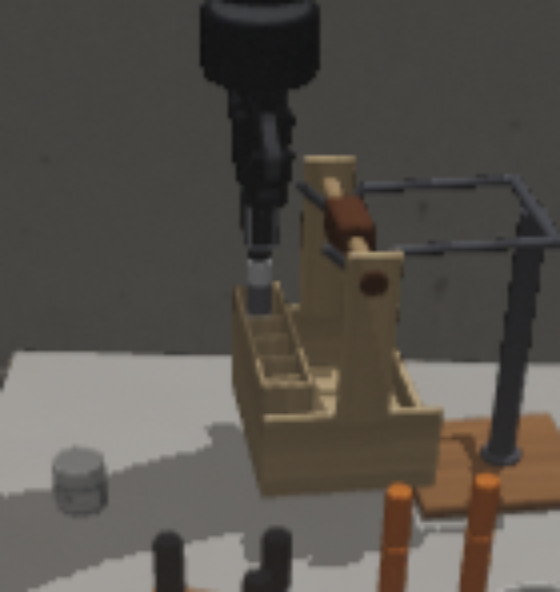

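Emit:
jog_arm(
  targets=[
    [[0,0,0,0,0,0,0],[0,0,0,0,0,0,0],[0,0,0,0,0,0,0],[0,0,0,0,0,0,0],[-0.03,0,0,0,0,0,0],[-0.07,0,0,0,0,0,0.1],[-0.072,0,0,0,0,0,0.1]],
  ],
)

```text
clock: 6.8
tcp_pos: [0.5369, 0.3461, 0.2655]
eef_rot: [[0.007, -0.18, 0.984], [0.003, 0.984, 0.18], [-1.0, 0.002, 0.007]]
wrist_force: [0.7, -0.5, 0.6]
width: 0.0473
```

```bash
python3 - <<'E'
from h import *
markers()
d=shot('side','s6')
a=cv2.resize(d['image'][70:230,210:350][:,:,::-1],None,fx=4,fy=3.7)
cv2.imwrite('pics/s6c.png',a)
rel([(.493,.0645,.24,32),(.493,.0645,.093,32)])
E
```

```text
top block [0.5181 0.0374] [0.134 0.11 ] 77.2
  top [267. 193.] 47 [0.5553 0.0711 0.1234]
  top [283. 197.] 46 [0.5462 0.031  0.1242]
  top [300. 201.] 44 [ 0.5369 -0.009   0.1233]
  top [269. 219.] 43 [0.4926 0.0652 0.1237]
side block [0.5174 0.0362] [0.136 0.11 ] 77.2
clock 6.95 pos [0.535 0.345 0.26 ] psi 10.38 w 0.0469 F [-0.7  0.7 -0.4] J [26. 29. 14. 75. -0. 16.]
tilt err deg [-0.  0.  0.] Rz [-1.e+00 -0.e+00  1.e-04]
(0.493, 0.0645, 0.24, 32) -> [0.02, -0.2683, -0.0918] turn x -0.3773 (deg yaw 21.6)
(0.493, 0.0645, 0.093, 32) -> [0.167, -0.2683, -0.0918] turn x -0.3773 (deg yaw 21.6)
```

View pics/s6c.png

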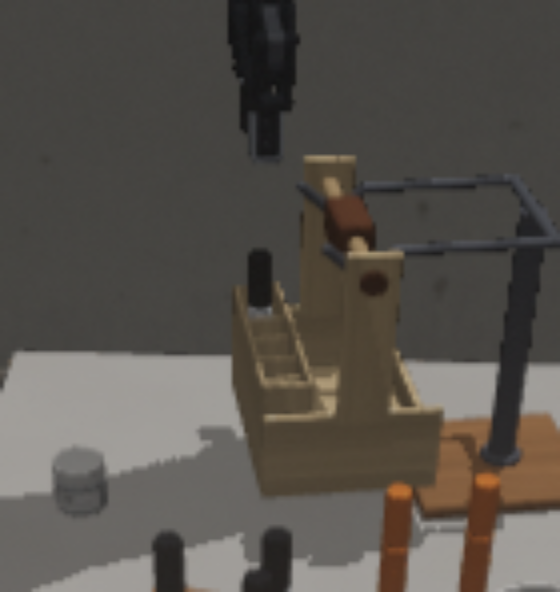

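Emit:
jog_arm(
  targets=[
    [[0,-0.045,-0.015,-0.06,0,0,0.1],[0.01,-0.09,-0.03,-0.15,0,0,0.1],[0.02,-0.135,-0.045,-0.25,0,0,0.1],[0.035,-0.18,-0.06,-0.33,0,0,0.1],[0.05,-0.225,-0.075,-0.377,0,0,0.1],[0.07,-0.258,-0.088,-0.377,0,0,0.1],[0.09,-0.268,-0.092,-0.377,0,0,0.1],[0.1,-0.268,-0.092,-0.377,0,0,0.1],[0.1,-0.268,-0.092,-0.377,0,0,0.1]],
  ],
)

```text
clock: 7.85
tcp_pos: [0.4914, 0.0651, 0.1586]
eef_rot: [[-0.004, -0.529, 0.848], [0.0, 0.848, 0.529], [-1.0, 0.002, -0.003]]
wrist_force: [0.6, 1.4, -0.2]
width: 0.0471
```

```bash
python3 - <<'E'
from h import *
d=shot('side','s7')
a=cv2.resize(d['image'][130:290,190:330][:,:,::-1],None,fx=4,fy=3.7)
cv2.imwrite('pics/s7c.png',a)
C=cloud(d);I=d['image'].astype(int)
b=(C[...,2]>.036)&(C[...,2]<.054)&(C[...,0]>.38)&(C[...,0]<.68)&(C[...,1]>-.15)&(C[...,1]<.15)&(I[...,0]>I[...,2]+25)
k,l,stt,c=cv2.connectedComponentsWithStats(b.astype('u1')); i=1+np.argmax(stt[1:,4]);print(cv2.minAreaRect(C[l==i][:,:2].astype('f4')))
rel([(.493,.0645,.093,32)])
E
```

```text
((0.5176237225532532, 0.03669792786240578), (0.13726747035980225, 0.11006127297878265), 77.29228973388672)
clock 7.90 pos [0.4922 0.0655 0.1597] psi 32.01 w 0.0467 F [-1.   0.6 -0.2] J [ -1.  17. -20.  53.   0. -33.]
tilt err deg [-0.   -0.08 -0.07] Rz [-1.      0.0012 -0.0014]
(0.493, 0.0645, 0.093, 32) -> [0.0667, -0.0012, 0.0001] turn x 0.0001 (deg yaw -0.0)
```

View pics/s7c.png

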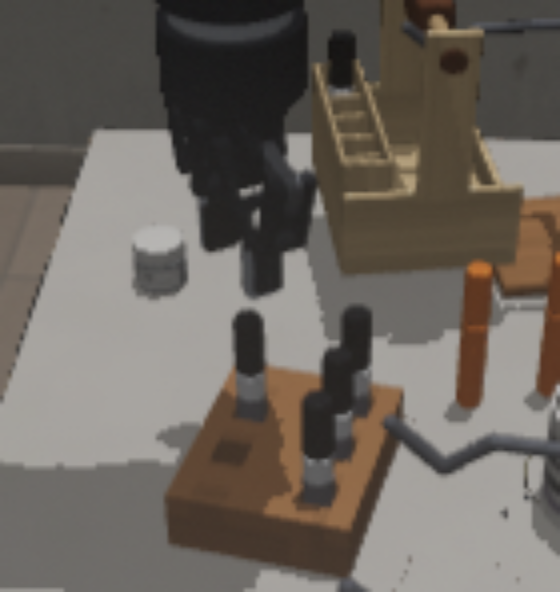

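The block hasn't moved and the gripper is above the second marker at (250,355). Descending, gripping and lifting in one call.

Emit:
jog_arm(
  targets=[
    [[0.03,0,0,0,0,0,0.1],[0.055,-0.001,0,0,0,0,0.1],[0.066,-0.001,0,0,0,0,0.1],[0.066,-0.001,0,0,0,0,0],[0.066,-0.001,0,0,0,0,-1],[0.066,-0.001,0,0,0,0,-1],[0.066,-0.001,0,0,0,0,-1],[0.066,-0.001,0,0,0,0,-1],[0.055,-0.001,0,0,0,0,-1],[0.035,-0.001,0,0,0,0,-1]],
  ],
)

```text
clock: 8.9
tcp_pos: [0.4928, 0.0638, 0.1257]
eef_rot: [[-0.001, -0.53, 0.848], [-0.0, 0.848, 0.53], [-1.0, 0.0, -0.001]]
wrist_force: [-0.4, -0.1, -0.5]
width: 0.0166
```

```bash
python3 - <<'E'
from h import *
rel([(.493,.0645,.26,32),(.5403,.3150,.26,10.4),(.5403,.3150,.188,10.4)])
E
```

```text
clock 8.90 pos [0.4928 0.0638 0.1257] psi 31.97 w 0.0166 F [-0.4 -0.1 -0.5] J [ -1.  19. -23.  48.  -0. -33.]
tilt err deg [-0.   -0.07 -0.03] Rz [-1.0e+00  5.0e-04 -1.2e-03]
(0.493, 0.0645, 0.26, 32) -> [-0.1343, 0.0005, 0.0006] turn x -0.0005 (deg yaw 0.0)
(0.5403, 0.315, 0.26, 10.4) -> [-0.1343, 0.1879, 0.1733] turn x 0.3765 (deg yaw -21.6)
(0.5403, 0.315, 0.188, 10.4) -> [-0.0623, 0.1879, 0.1733] turn x 0.3765 (deg yaw -21.6)
```

Emit:
jog_arm(
  targets=[
    [[-0.045,0,0,0,0,0,-1],[-0.09,0,0,0,0,0,-1],[-0.13,0.015,0.015,0.06,0,0,-1],[-0.134,0.05,0.047,0.15,0,0,-1],[-0.134,0.084,0.079,0.25,0,0,-1],[-0.134,0.118,0.111,0.33,0,0,-1],[-0.134,0.152,0.143,0.376,0,0,-1],[-0.134,0.179,0.166,0.376,0,0,-1],[-0.134,0.188,0.173,0.376,0,0,-1],[-0.134,0.188,0.173,0.376,0,0,-1]],
  ],
)

```text
clock: 9.9
tcp_pos: [0.5402, 0.3162, 0.2596]
eef_rot: [[0.0, -0.183, 0.983], [-0.0, 0.983, 0.183], [-1.0, -0.0, 0.0]]
wrist_force: [0.2, -0.5, -0.4]
width: 0.0166
```

```bash
python3 - <<'E'
from h import *
d=shot('side','s8')
a=cv2.resize(d['image'][70:230,210:350][:,:,::-1],None,fx=4,fy=3.7)
cv2.imwrite('pics/s8c.png',a)
rel([(.5403,.3150,.188,10.4)])
E
```

```text
clock 9.95 pos [0.5402 0.3149 0.2596] psi 10.50 w 0.0165 F [ 0.  -0.2 -0.9] J [24. 27. 11. 74. -0. 13.]
tilt err deg [ 0.   -0.01  0.03] Rz [-1.e+00 -5.e-04 -2.e-04]
(0.5403, 0.315, 0.188, 10.4) -> [0.0716, 0.0001, 0.0001] turn x 0.0017 (deg yaw -0.1)
```

View pics/s8c.png

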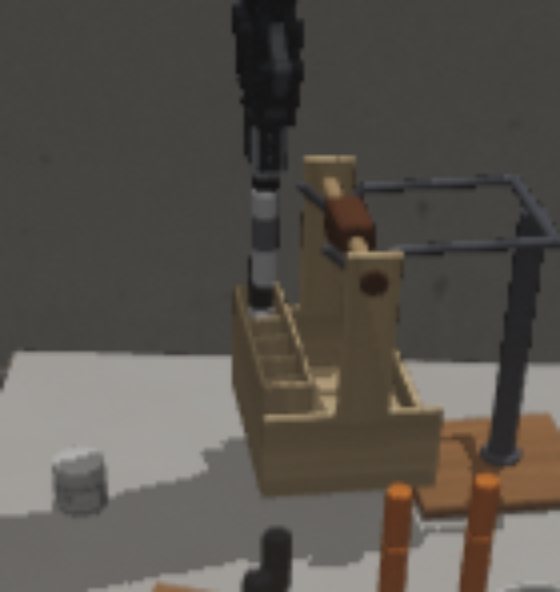

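Emit:
jog_arm(
  targets=[
    [[0.015,0,0,0,0,0,-1],[0.03,0,0,0,0,0,-1],[0.045,0,0,0,0,0,-1],[0.06,0,0,0,0,0,-1],[0.071,0,0,0,0,0,-1],[0.071,0,0,0,0,0,-1],[0.071,0,0,0,0,0,-1]],
  ],
)

```text
clock: 10.65
tcp_pos: [0.5407, 0.3144, 0.189]
eef_rot: [[0.0, -0.18, 0.984], [0.0, 0.984, 0.18], [-1.0, -0.0, 0.0]]
wrist_force: [0.5, -0.2, -1.1]
width: 0.0167
```

```bash
python3 - <<'E'
from h import *
d=shot('side','s9')
a=cv2.resize(d['image'][70:230,210:350][:,:,::-1],None,fx=4,fy=3.7)
cv2.imwrite('pics/s9c.png',a)
rel([(.5403,.3150,.188,10.4)])
E
```

```text
clock 10.70 pos [0.5409 0.3147 0.1893] psi 10.41 w 0.0170 F [-0.2  0.3 -0.3] J [24. 29.  4. 65. -0. 13.]
tilt err deg [ 0.    0.06 -0.01] Rz [-1.0e+00  1.0e-04  1.1e-03]
(0.5403, 0.315, 0.188, 10.4) -> [0.0013, 0.0004, -0.0005] turn x 0.0002 (deg yaw -0.0)
```

View pics/s9c.png

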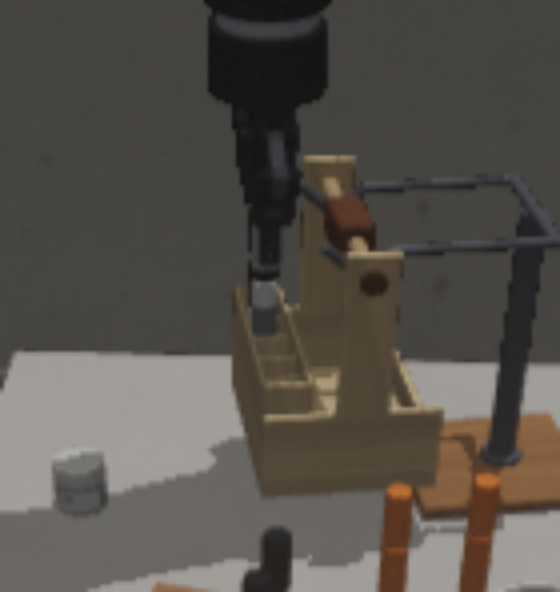

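The marker is in its well at (264,310) with no contact force. Releasing it and lifting.

Emit:
jog_arm(
  targets=[
    [[0,0,0,0,0,0,0],[0,0,0,0,0,0,0],[0,0,0,0,0,0,0],[0,0,0,0,0,0,0],[-0.03,0,0,0,0,0,0],[-0.07,0,0,0,0,0,0.1],[-0.072,0,0,0,0,0,0.1]],
  ],
)

```text
clock: 11.4
tcp_pos: [0.5425, 0.316, 0.2655]
eef_rot: [[0.007, -0.181, 0.983], [0.003, 0.983, 0.181], [-1.0, 0.002, 0.007]]
wrist_force: [0.1, 0.4, 0.3]
width: 0.047
```

```bash
python3 - <<'E'
from h import *
markers()
d=shot('side','s10');t=shot('top','t10')
a=cv2.resize(d['image'][70:230,210:350][:,:,::-1],None,fx=2.8,fy=2.8);b=cv2.resize(t['image'][120:240,110:250][:,:,::-1],None,fx=2.8,fy=3.7333)
b=cv2.resize(b,(392,448));cv2.imwrite('pics/s10c.png',np.hstack([a,b]))
rel([(.5365,-.0097,.16,32)])
E
```

```text
top block [0.5182 0.0374] [0.134 0.11 ] 77.2
  top [267. 193.] 46 [0.5553 0.071  0.1233]
  top [283. 197.] 46 [0.5462 0.031  0.1238]
  top [300. 201.] 45 [ 0.5369 -0.009   0.1242]
side block [0.5172 0.0367] [0.139 0.111] 77.2
clock 11.60 pos [0.54   0.3149 0.2593] psi 10.44 w 0.0469 F [ 0.7 -0.3 -0.8] J [24. 27. 11. 74. -0. 13.]
tilt err deg [ 0.   -0.08  0.02] Rz [-1.0e+00 -3.0e-04 -1.3e-03]
(0.5365, -0.0097, 0.16, 32) -> [0.0993, -0.3186, -0.0623] turn x -0.3762 (deg yaw 21.6)
```

View pics/s10c.png

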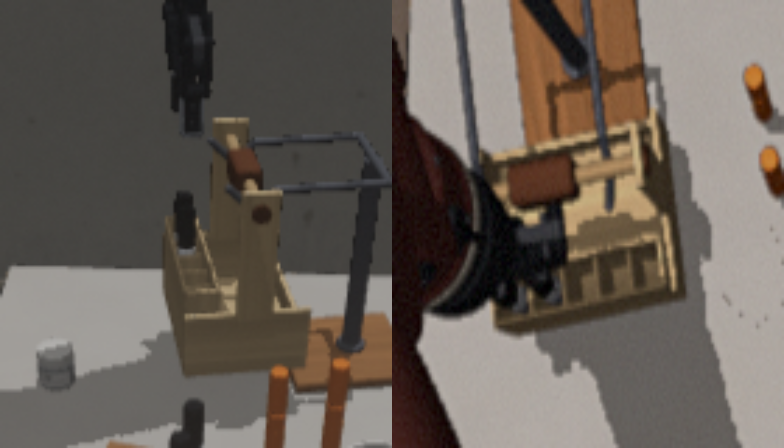

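Emit:
jog_arm(
  targets=[
    [[0,-0.045,-0.01,-0.06,0,0,0.1],[0,-0.09,-0.018,-0.15,0,0,0.1],[0,-0.135,-0.026,-0.25,0,0,0.1],[0.015,-0.18,-0.035,-0.33,0,0,0.1],[0.03,-0.225,-0.044,-0.376,0,0,0.1],[0.05,-0.268,-0.053,-0.376,0,0,0.1],[0.07,-0.305,-0.06,-0.376,0,0,0.1],[0.09,-0.319,-0.062,-0.376,0,0,0.1],[0.1,-0.319,-0.062,-0.376,0,0,0.1],[0.1,-0.319,-0.062,-0.376,0,0,0.1]],
  ],
)

```text
clock: 12.6
tcp_pos: [0.5356, -0.0095, 0.1583]
eef_rot: [[-0.004, -0.529, 0.849], [0.001, 0.849, 0.529], [-1.0, 0.003, -0.003]]
wrist_force: [-0.4, 1.3, -0.1]
width: 0.0471
```

```bash
cat >> h.py <<'E'
def blk(f):
    d=shot('side',f)
    cv2.imwrite('pics/'+f+'c.png',cv2.resize(d['image'][130:290,190:330][:,:,::-1],None,fx=4,fy=3.7))
    C=cloud(d);I=d['image'].astype(int)
    b=(C[...,2]>.036)&(C[...,2]<.054)&(C[...,0]>.38)&(C[...,0]<.68)&(C[...,1]>-.15)&(C[...,1]<.15)&(I[...,0]>I[...,2]+25)
    k,l,stt,c=cv2.connectedComponentsWithStats(b.astype('u1')); i=1+np.argmax(stt[1:,4]);print(cv2.minAreaRect(C[l==i][:,:2].astype('f4')))
E
python3 - <<'E'
from h import *
blk('s11')
rel([(.537,-.0098,.093,32)])
E
```

```text
((0.5173602104187012, 0.03617626056075096), (0.1372426152229309, 0.11010681092739105), 77.08355712890625)
clock 12.65 pos [ 0.5365 -0.0091  0.1595] psi 32.00 w 0.0469 F [-0.2 -0.2 -0. ] J [ -9.  21. -14.  55.   0. -41.]
tilt err deg [-0.   -0.08 -0.1 ] Rz [-1.      0.0017 -0.0015]
(0.537, -0.0098, 0.093, 32) -> [0.0665, -0.0009, 0.0001] turn x 0.0 (deg yaw -0.0)
```

View pics/s11c.png

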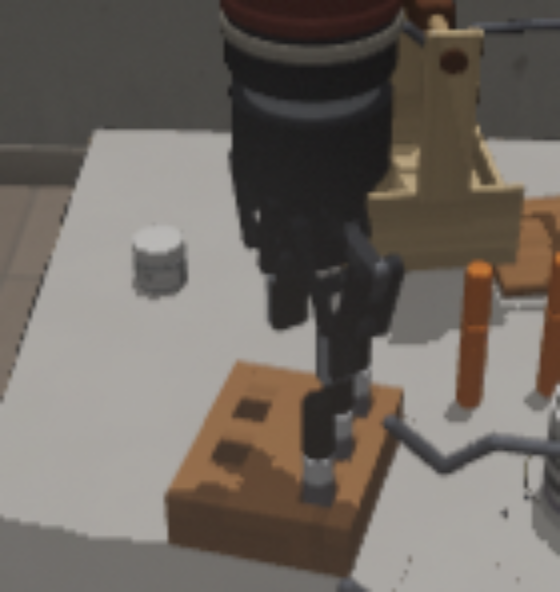

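The block hasn't moved and the gripper is over the nearest marker at (318,430).

Emit:
jog_arm(
  targets=[
    [[0.03,0,0,0,0,0,0.1],[0.055,-0.001,0,0,0,0,0.1],[0.066,-0.001,0,0,0,0,0.1],[0.066,-0.001,0,0,0,0,0],[0.066,-0.001,0,0,0,0,-1],[0.066,-0.001,0,0,0,0,-1],[0.066,-0.001,0,0,0,0,-1],[0.066,-0.001,0,0,0,0,-1],[0.055,-0.001,0,0,0,0,-1],[0.035,-0.001,0,0,0,0,-1]],
  ],
)

```text
clock: 13.65
tcp_pos: [0.5373, -0.0108, 0.1257]
eef_rot: [[-0.001, -0.53, 0.848], [0.0, 0.848, 0.53], [-1.0, 0.001, -0.001]]
wrist_force: [0.7, 0.4, 0.4]
width: 0.0163
```

```bash
python3 - <<'E'
from h import *
rel([(.5455,.2865,.26,10.4)])
E
```

```text
clock 13.65 pos [ 0.5373 -0.0108  0.1257] psi 31.97 w 0.0163 F [0.7 0.4 0.4] J [ -9.  23. -17.  51.  -0. -41.]
tilt err deg [-0.   -0.06 -0.04] Rz [-1.e+00  7.e-04 -1.e-03]
(0.5455, 0.2865, 0.26, 10.4) -> [-0.1343, 0.2478, 0.1644] turn x 0.3765 (deg yaw -21.6)
```

Emit:
jog_arm(
  targets=[
    [[-0.045,0,0,0,0,0,-1],[-0.09,0,0,0,0,0,-1],[-0.13,0.01,0.006,0.03,0,0,-1],[-0.134,0.05,0.033,0.1,0,0,-1],[-0.134,0.09,0.06,0.18,0,0,-1],[-0.134,0.13,0.086,0.26,0,0,-1],[-0.134,0.17,0.113,0.33,0,0,-1],[-0.134,0.21,0.139,0.376,0,0,-1],[-0.134,0.24,0.159,0.376,0,0,-1],[-0.134,0.248,0.164,0.376,0,0,-1]],
  ],
)

```text
clock: 14.65
tcp_pos: [0.545, 0.2899, 0.26]
eef_rot: [[0.001, -0.184, 0.983], [0.001, 0.983, 0.184], [-1.0, 0.001, 0.001]]
wrist_force: [-0.5, -1.0, -1.4]
width: 0.0168
```

```bash
cat >> h.py <<'E'
def cad(f):
    d=shot('side',f);t=shot('top',f+'t')
    a=cv2.resize(d['image'][70:230,210:350][:,:,::-1],(490,560));b=cv2.resize(t['image'][150:220,130:220][:,:,::-1],(300,560*300//560)); b=cv2.resize(t['image'][120:220,130:220][:,:,::-1],(300,560))
    cv2.imwrite('pics/'+f+'c.png',np.hstack([a,b]))
E
python3 - <<'E'
from h import *
cad('s12')
rel([(.5455,.2865,.188,10.4)])
E
```

```text
clock 14.75 pos [0.5453 0.2875 0.2598] psi 10.57 w 0.0169 F [-0.  -0.9  0. ] J [21. 26. 10. 74. -0. 10.]
tilt err deg [-0.    0.02  0.01] Rz [-1.e+00 -2.e-04  3.e-04]
(0.5455, 0.2865, 0.188, 10.4) -> [0.0718, -0.0011, 0.0] turn x 0.003 (deg yaw -0.2)
```

View pics/s12c.png

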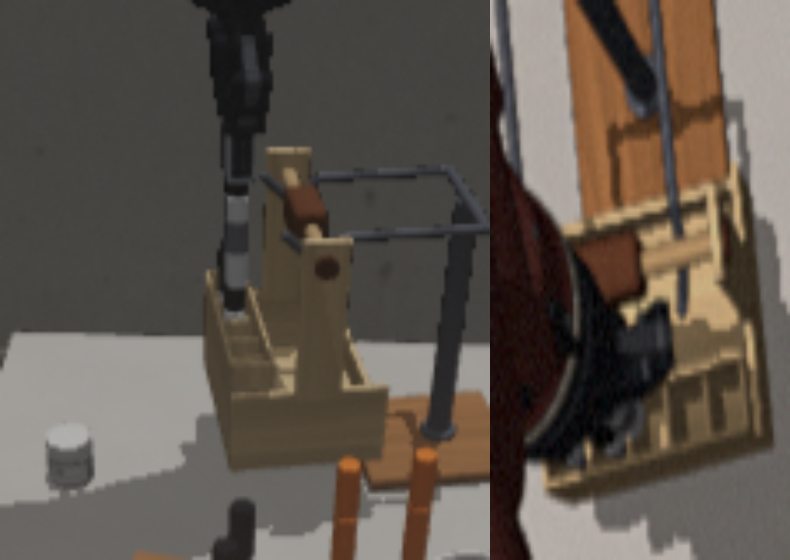

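The marker hangs vertical over the middle well at about (238,290). It's still settling, so I'll pause one row before descending and releasing.

Emit:
jog_arm(
  targets=[
    [[0,0,0,0,0,0,-1],[0.015,-0.0005,0,0,0,0,-1],[0.03,-0.0005,0,0,0,0,-1],[0.045,-0.0005,0,0,0,0,-1],[0.06,-0.0005,0,0,0,0,-1],[0.071,-0.0005,0,0,0,0,-1],[0.071,-0.0005,0,0,0,0,-1],[0.071,-0.0005,0,0,0,0,-1]],
  ],
)

```text
clock: 15.55
tcp_pos: [0.546, 0.2853, 0.1889]
eef_rot: [[0.0, -0.18, 0.984], [-0.0, 0.984, 0.18], [-1.0, -0.0, 0.0]]
wrist_force: [-0.0, -0.2, -0.9]
width: 0.0169
```

```bash
python3 - <<'E'
from h import *
rel([(.5455,.2865,.188,10.4)])
E
```

```text
clock 15.55 pos [0.546  0.2853 0.1889] psi 10.38 w 0.0169 F [-0.  -0.2 -0.9] J [21. 28.  2. 64. -0. 10.]
tilt err deg [-0.    0.02  0.  ] Rz [-1.e+00 -1.e-04  3.e-04]
(0.5455, 0.2865, 0.188, 10.4) -> [0.0009, 0.0013, -0.0002] turn x -0.0003 (deg yaw 0.0)
```

Emit:
jog_arm(
  targets=[
    [[0,0,0,0,0,0,0],[0,0,0,0,0,0,0],[0,0,0,0,0,0,0],[0,0,0,0,0,0,0],[-0.03,0,0,0,0,0,0],[-0.07,0,0,0,0,0,0.1],[-0.072,0,0,0,0,0,0.1]],
  ],
)

```text
clock: 16.25
tcp_pos: [0.5477, 0.2869, 0.2655]
eef_rot: [[0.007, -0.181, 0.983], [0.003, 0.983, 0.181], [-1.0, 0.001, 0.008]]
wrist_force: [0.4, 0.6, 0.4]
width: 0.0474
```

```bash
python3 - <<'E'
from h import *
markers()
cad('s13')
rel([(.5463,.0308,.16,32)])
E
```

```text
top block [0.5182 0.0373] [0.134 0.11 ] 77.3
  top [267. 193.] 46 [0.5552 0.0711 0.1236]
  top [283. 197.] 45 [0.5462 0.0318 0.1243]
side block [0.5173 0.0365] [0.138 0.11 ] 77.2
clock 16.45 pos [0.5452 0.2859 0.2593] psi 10.45 w 0.0467 F [-0.5  0.2 -0.4] J [21. 26. 10. 74. -0. 10.]
tilt err deg [ 0.   -0.08  0.01] Rz [-1.0e+00 -3.0e-04 -1.3e-03]
(0.5463, 0.0308, 0.16, 32) -> [0.0993, -0.251, -0.0452] turn x -0.3762 (deg yaw 21.6)
```

View pics/s13c.png

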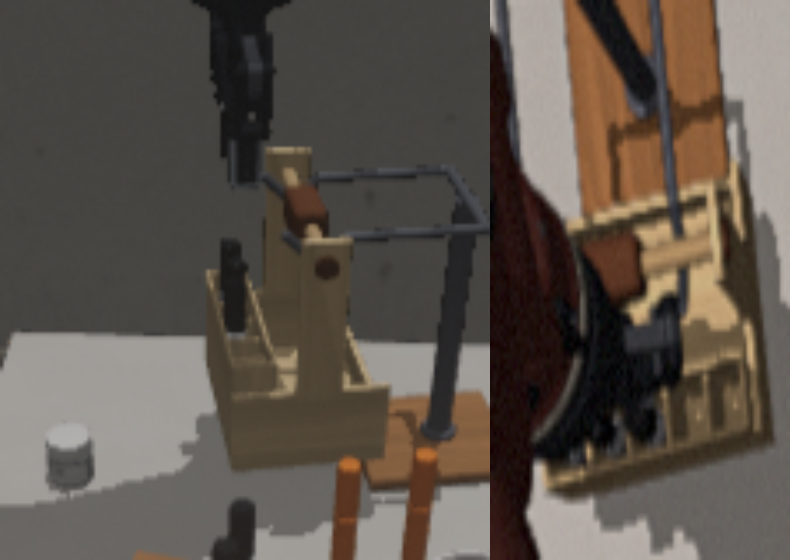

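Three markers now stand in their wells and two remain in the block. Going to the fourth.

Emit:
jog_arm(
  targets=[
    [[0,-0.04,-0.008,-0.06,0,0,0.1],[0,-0.08,-0.015,-0.15,0,0,0.1],[0,-0.12,-0.022,-0.25,0,0,0.1],[0.015,-0.16,-0.029,-0.33,0,0,0.1],[0.03,-0.2,-0.036,-0.376,0,0,0.1],[0.05,-0.235,-0.042,-0.376,0,0,0.1],[0.07,-0.251,-0.045,-0.376,0,0,0.1],[0.09,-0.251,-0.045,-0.376,0,0,0.1],[0.1,-0.251,-0.045,-0.376,0,0,0.1],[0.1,-0.251,-0.045,-0.376,0,0,0.1]],
  ],
)

```text
clock: 17.45
tcp_pos: [0.5454, 0.0313, 0.1584]
eef_rot: [[-0.004, -0.53, 0.848], [0.0, 0.848, 0.53], [-1.0, 0.002, -0.003]]
wrist_force: [-0.6, 0.1, 0.6]
width: 0.0466
```

```bash
python3 - <<'E'
from h import *
blk('s14')
rel([(.5465,.0308,.093,32)])
E
```

```text
((0.5171938538551331, 0.036884672939777374), (0.13910703361034393, 0.11038164049386978), 77.53833770751953)
clock 17.50 pos [0.5462 0.0314 0.1596] psi 32.01 w 0.0471 F [-0.2 -1.   0.7] J [ -4.  22. -12.  56.   0. -36.]
tilt err deg [-0.   -0.09 -0.07] Rz [-1.      0.0011 -0.0015]
(0.5465, 0.0308, 0.093, 32) -> [0.0666, -0.0006, -0.0001] turn x 0.0002 (deg yaw -0.0)
```

View pics/s14c.png

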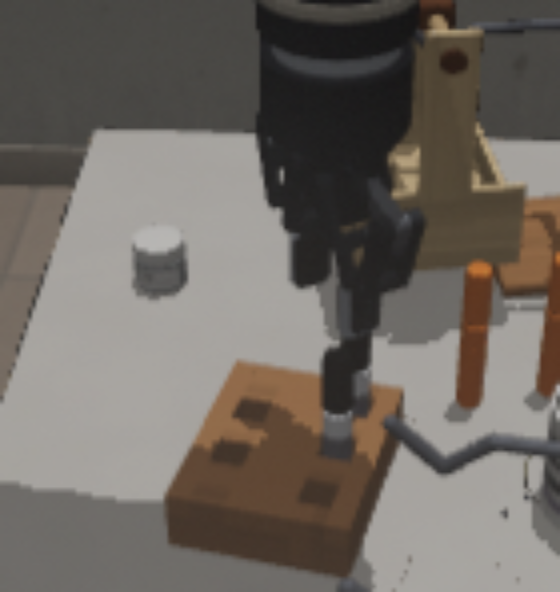

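The block is still in place and the gripper is over the fourth marker at (338,400).

Emit:
jog_arm(
  targets=[
    [[0.03,0,0,0,0,0,0.1],[0.055,0,0,0,0,0,0.1],[0.066,0,0,0,0,0,0.1],[0.066,0,0,0,0,0,0],[0.066,0,0,0,0,0,-1],[0.066,0,0,0,0,0,-1],[0.066,0,0,0,0,0,-1],[0.066,0,0,0,0,0,-1],[0.055,0,0,0,0,0,-1],[0.035,0,0,0,0,0,-1]],
  ],
)

```text
clock: 18.5
tcp_pos: [0.5465, 0.0309, 0.1257]
eef_rot: [[-0.001, -0.53, 0.848], [-0.0, 0.848, 0.53], [-1.0, 0.0, -0.001]]
wrist_force: [0.4, 0.0, -0.3]
width: 0.0167
```

```bash
python3 - <<'E'
from h import *
rel([(.5507,.2580,.26,10.4)])
E
```

```text
clock 18.50 pos [0.5465 0.0309 0.1257] psi 31.98 w 0.0167 F [ 0.4  0.  -0.3] J [ -4.  24. -15.  51.  -0. -36.]
tilt err deg [-0.   -0.05 -0.03] Rz [-1.e+00  5.e-04 -9.e-04]
(0.5507, 0.258, 0.26, 10.4) -> [-0.1343, 0.1904, 0.1238] turn x 0.3766 (deg yaw -21.6)
```

Emit:
jog_arm(
  targets=[
    [[-0.045,0,0,0,0,0,-1],[-0.09,0,0,0,0,0,-1],[-0.13,0.01,0.006,0.05,0,0,-1],[-0.134,0.048,0.031,0.13,0,0,-1],[-0.134,0.086,0.056,0.22,0,0,-1],[-0.134,0.124,0.081,0.31,0,0,-1],[-0.134,0.16,0.104,0.376,0,0,-1],[-0.134,0.183,0.119,0.376,0,0,-1],[-0.134,0.19,0.124,0.376,0,0,-1],[-0.134,0.19,0.124,0.376,0,0,-1]],
  ],
)

```text
clock: 19.5
tcp_pos: [0.5513, 0.2586, 0.2598]
eef_rot: [[0.0, -0.183, 0.983], [-0.0, 0.983, 0.183], [-1.0, -0.0, 0.0]]
wrist_force: [0.4, 0.7, -0.5]
width: 0.0168
```

```bash
python3 - <<'E'
from h import *
cad('s15')
rel([(.5507,.2580,.188,10.4)])
E
```

```text
clock 19.60 pos [0.5515 0.2569 0.2597] psi 10.42 w 0.0165 F [ 0.6  0.1 -0.5] J [18. 25.  8. 73. -0.  8.]
tilt err deg [-0.    0.    0.03] Rz [-1.e+00 -5.e-04  1.e-04]
(0.5507, 0.258, 0.188, 10.4) -> [0.0717, 0.0012, -0.0006] turn x 0.0004 (deg yaw -0.0)
```

View pics/s15c.png

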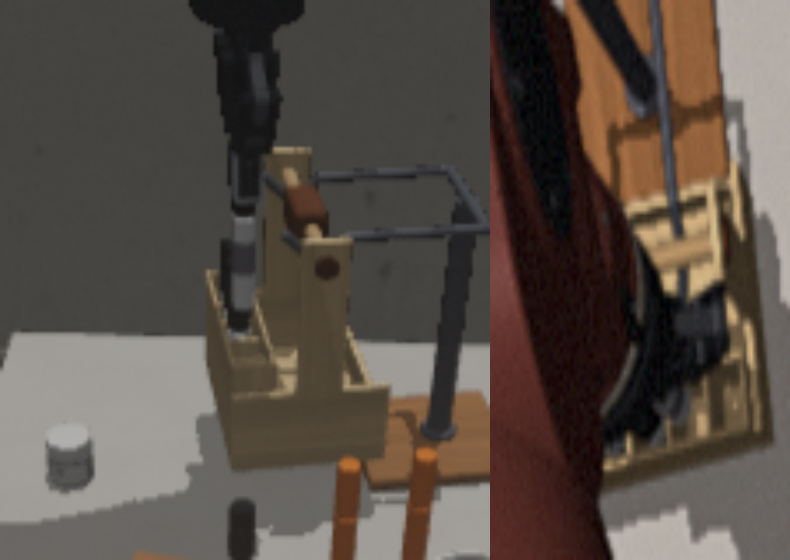

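The marker is over the fourth well, bottom end at about (240,330). Descending.

Emit:
jog_arm(
  targets=[
    [[0.015,0.0005,-0.0005,0,0,0,-1],[0.03,0.0005,-0.0005,0,0,0,-1],[0.045,0.0005,-0.0005,0,0,0,-1],[0.06,0.0005,-0.0005,0,0,0,-1],[0.071,0.0005,-0.0005,0,0,0,-1],[0.071,0.0005,-0.0005,0,0,0,-1],[0.071,0.0005,-0.0005,0,0,0,-1]],
  ],
)

```text
clock: 20.3
tcp_pos: [0.5511, 0.2576, 0.1888]
eef_rot: [[0.0, -0.18, 0.984], [0.0, 0.984, 0.18], [-1.0, -0.0, 0.0]]
wrist_force: [-0.1, -0.2, -0.2]
width: 0.0168
```

```bash
python3 - <<'E'
from h import *
rel([(.5507,.2580,.188,10.4)])
E
```

```text
clock 20.30 pos [0.5511 0.2576 0.1888] psi 10.39 w 0.0168 F [-0.1 -0.2 -0.2] J [18. 27.  0. 63. -0.  8.]
tilt err deg [-0.    0.02  0.  ] Rz [-1.e+00 -0.e+00  3.e-04]
(0.5507, 0.258, 0.188, 10.4) -> [0.0008, 0.0005, -0.0003] turn x -0.0001 (deg yaw 0.0)
```

Emit:
jog_arm(
  targets=[
    [[0,0,0,0,0,0,0],[0,0,0,0,0,0,0],[0,0,0,0,0,0,0],[0,0,0,0,0,0,0],[-0.03,0,0,0,0,0,0],[-0.07,0,0,0,0,0,0.1],[-0.072,0,0,0,0,0,0.1]],
  ],
)

```text
clock: 21.0
tcp_pos: [0.5529, 0.259, 0.2654]
eef_rot: [[0.007, -0.181, 0.983], [0.002, 0.983, 0.181], [-1.0, 0.001, 0.008]]
wrist_force: [0.8, -0.6, -0.2]
width: 0.0469
```

```bash
python3 - <<'E'
from h import *
markers()
cad('s16')
rel([(.5557,.0708,.16,32)])
E
```

```text
top block [0.5182 0.0374] [0.134 0.11 ] 77.3
  top [267. 193.] 45 [0.5554 0.071  0.1237]
side block [0.5176 0.0368] [0.139 0.11 ] 77.4
clock 21.20 pos [0.5504 0.2581 0.2593] psi 10.44 w 0.0471 F [-0.3 -0.1 -0.7] J [18. 25.  8. 73.  0.  8.]
tilt err deg [ 0.   -0.07  0.01] Rz [-1.0e+00 -2.0e-04 -1.3e-03]
(0.5557, 0.0708, 0.16, 32) -> [0.0993, -0.1852, -0.0288] turn x -0.3762 (deg yaw 21.6)
```

View pics/s16c.png

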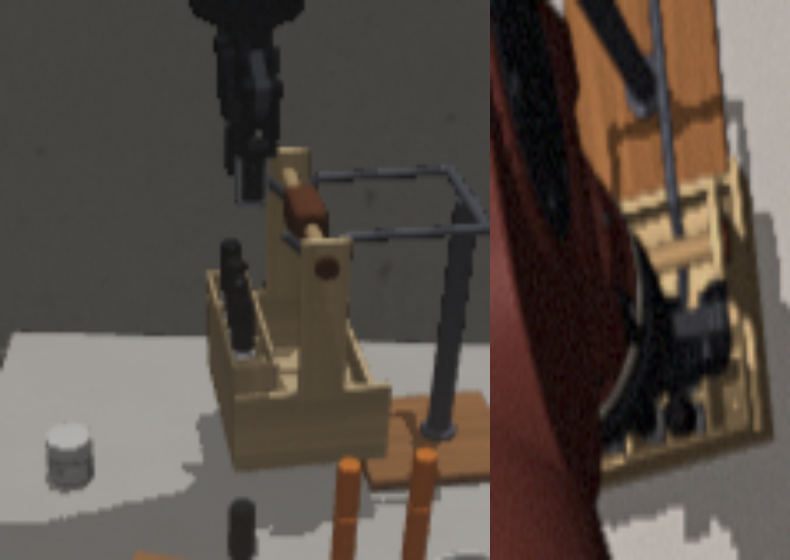

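Emit:
jog_arm(
  targets=[
    [[0,-0.035,-0.006,-0.06,0,0,0.1],[0,-0.07,-0.011,-0.15,0,0,0.1],[0,-0.105,-0.016,-0.25,0,0,0.1],[0.015,-0.14,-0.022,-0.33,0,0,0.1],[0.03,-0.17,-0.026,-0.376,0,0,0.1],[0.05,-0.185,-0.029,-0.376,0,0,0.1],[0.07,-0.185,-0.029,-0.376,0,0,0.1],[0.09,-0.185,-0.029,-0.376,0,0,0.1],[0.1,-0.185,-0.029,-0.376,0,0,0.1],[0.1,-0.185,-0.029,-0.376,0,0,0.1]],
  ],
)

```text
clock: 22.2
tcp_pos: [0.5543, 0.0711, 0.1583]
eef_rot: [[-0.004, -0.53, 0.848], [0.0, 0.848, 0.53], [-1.0, 0.002, -0.003]]
wrist_force: [0.8, 0.1, 0.3]
width: 0.0469
```

```bash
python3 - <<'E'
from h import *
blk('s17')
rel([(.5557,.0710,.093,32)])
E
```

```text
((0.5173094868659973, 0.03632786124944687), (0.1382051408290863, 0.11017490178346634), 77.27116394042969)
clock 22.25 pos [0.5552 0.0711 0.1596] psi 31.99 w 0.0471 F [ 0.6 -0.3  0.9] J [ -0.  23. -10.  57.   0. -32.]
tilt err deg [-0.   -0.09 -0.06] Rz [-1.      0.001  -0.0016]
(0.5557, 0.071, 0.093, 32) -> [0.0666, -0.0004, 0.0004] turn x -0.0001 (deg yaw 0.0)
```

View pics/s17c.png

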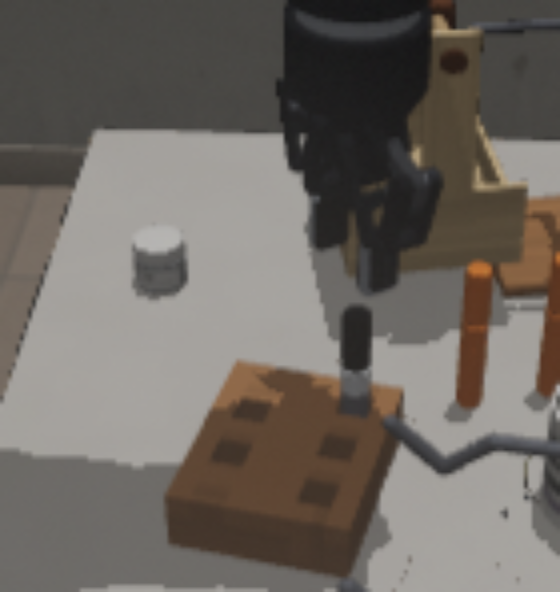

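The last marker is at (356,355), with the gripper above it.

Emit:
jog_arm(
  targets=[
    [[0.03,0,0,0,0,0,0.1],[0.055,0,0,0,0,0,0.1],[0.066,0,0,0,0,0,0.1],[0.066,0,0,0,0,0,0],[0.066,0,0,0,0,0,-1],[0.066,0,0,0,0,0,-1],[0.066,0,0,0,0,0,-1],[0.066,0,0,0,0,0,-1],[0.055,0,0,0,0,0,-1],[0.035,0,0,0,0,0,-1]],
  ],
)

```text
clock: 23.25
tcp_pos: [0.5553, 0.0709, 0.1256]
eef_rot: [[-0.001, -0.53, 0.848], [-0.0, 0.848, 0.53], [-1.0, 0.001, -0.001]]
wrist_force: [0.8, -0.6, -0.2]
width: 0.0166
```

```bash
python3 - <<'E'
from h import *
rel([(.5560,.2295,.26,10.4)])
E
```

```text
clock 23.25 pos [0.5553 0.0709 0.1256] psi 31.98 w 0.0166 F [ 0.8 -0.6 -0.2] J [ -0.  25. -13.  52.  -0. -32.]
tilt err deg [-0.   -0.07 -0.03] Rz [-1.0e+00  5.0e-04 -1.2e-03]
(0.556, 0.2295, 0.26, 10.4) -> [-0.1344, 0.1341, 0.0846] turn x 0.3766 (deg yaw -21.6)
```

Emit:
jog_arm(
  targets=[
    [[-0.045,0,0,0,0,0,-1],[-0.09,0,0,0.05,0,0,-1],[-0.13,0.01,0.006,0.12,0,0,-1],[-0.134,0.04,0.025,0.2,0,0,-1],[-0.134,0.075,0.047,0.29,0,0,-1],[-0.134,0.105,0.066,0.376,0,0,-1],[-0.134,0.127,0.08,0.376,0,0,-1],[-0.134,0.134,0.0845,0.376,0,0,-1],[-0.134,0.134,0.0845,0.376,0,0,-1],[-0.134,0.134,0.0845,0.376,0,0,-1]],
  ],
)

```text
clock: 24.25
tcp_pos: [0.5565, 0.2286, 0.2597]
eef_rot: [[0.0, -0.181, 0.983], [-0.0, 0.983, 0.181], [-1.0, -0.0, 0.0]]
wrist_force: [-1.2, -0.5, -0.8]
width: 0.0166
```

```bash
python3 - <<'E'
from h import *
cad('s18')
rel([(.5560,.2295,.188,10.4)])
E
```

```text
clock 24.35 pos [0.5567 0.2282 0.2596] psi 10.37 w 0.0170 F [-0.  -0.2  0.5] J [15. 25.  7. 73. -0.  5.]
tilt err deg [-0.    0.    0.02] Rz [-1.e+00 -3.e-04  0.e+00]
(0.556, 0.2295, 0.188, 10.4) -> [0.0716, 0.0014, -0.0004] turn x -0.0005 (deg yaw 0.0)
```

View pics/s18c.png

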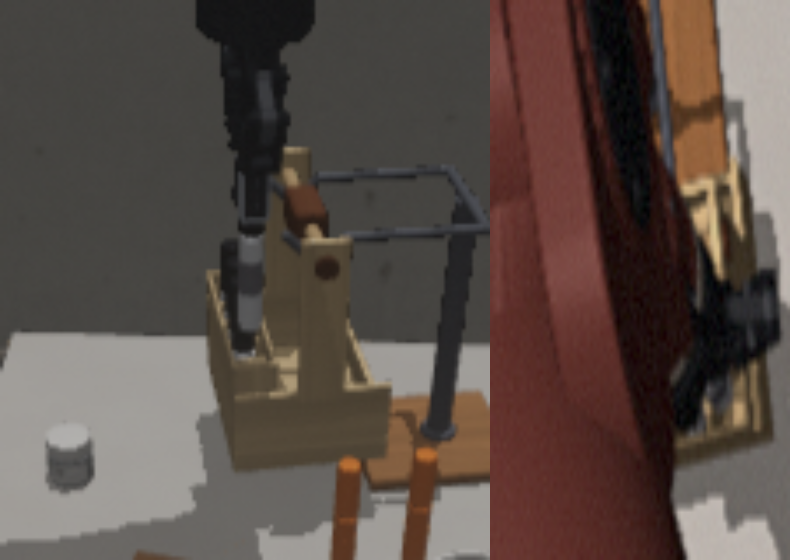

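The last marker is over the near end well at about (250,320).

Emit:
jog_arm(
  targets=[
    [[0.015,0.001,-0.0005,0,0,0,-1],[0.03,0.001,-0.0005,0,0,0,-1],[0.045,0.001,-0.0005,0,0,0,-1],[0.06,0.001,-0.0005,0,0,0,-1],[0.071,0.001,-0.0005,0,0,0,-1],[0.071,0.001,-0.0005,0,0,0,-1],[0.071,0.001,-0.0005,0,0,0,-1]],
  ],
)

```text
clock: 25.05
tcp_pos: [0.5561, 0.2299, 0.1887]
eef_rot: [[0.0, -0.181, 0.984], [0.0, 0.984, 0.181], [-1.0, 0.0, 0.0]]
wrist_force: [-0.2, 0.1, 0.3]
width: 0.0167
```

```bash
python3 - <<'E'
from h import *
rel([(.5560,.2295,.188,10.4)])
E
```

```text
clock 25.05 pos [0.5561 0.2299 0.1887] psi 10.40 w 0.0167 F [-0.2  0.1  0.3] J [16. 26. -1. 63. -0.  5.]
tilt err deg [ 0.    0.01 -0.  ] Rz [-1.e+00  0.e+00  1.e-04]
(0.556, 0.2295, 0.188, 10.4) -> [0.0007, -0.0004, -0.0001] turn x 0.0001 (deg yaw -0.0)
```

Emit:
jog_arm(
  targets=[
    [[0,0,0,0,0,0,0],[0,0,0,0,0,0,0],[0,0,0,0,0,0,0],[0,0,0,0,0,0,0],[-0.03,0,0,0,0,0,0],[-0.07,0,0,0,0,0,0.1],[-0.11,0,-0.02,0,0,0,0.3],[-0.14,-0.02,-0.06,-0.1,0,0,0.6],[-0.16,-0.05,-0.1,-0.25,0,0,0.8],[-0.16,-0.09,-0.13,-0.4,0,0,1]],
  ],
)

```text
clock: 26.05
tcp_pos: [0.4483, 0.1266, 0.3504]
eef_rot: [[0.004, -0.55, 0.835], [0.001, 0.835, 0.55], [-1.0, -0.002, 0.004]]
wrist_force: [0.6, -0.7, 0.5]
width: 0.0852
```

Emit:
jog_arm(
  targets=[
    [[0,-0.04,-0.02,-0.15,0,0,1],[0,-0.08,-0.04,-0.3,0,0,1],[0,-0.12,-0.05,-0.45,0,0,1],[0,-0.12,-0.05,-0.6,0,0,1],[0,-0.12,-0.05,-0.75,0,0,1],[0,-0.12,-0.05,-0.9,0,0,1],[0,-0.12,-0.05,-1.05,0,0,1],[0,-0.12,-0.05,-1.17,0,0,1],[0,-0.12,-0.05,-1.17,0,0,1]],
  ],
)

```text
clock: 26.95
tcp_pos: [0.4722, -0.0013, 0.348]
eef_rot: [[0.0, -0.985, -0.175], [-0.0, -0.175, 0.985], [-1.0, -0.0, -0.0]]
wrist_force: [0.2, 0.6, 0.7]
width: 0.085
```

```bash
cat > fit.py <<'E'
from h import *
def fit(f,c0,yaw):
  for n in('top','side'):
    d=shot(n,f+n); C=cloud(d); I=d['image'].astype(int)
    a=np.radians(yaw);R=np.array([[np.cos(a),-np.sin(a)],[np.sin(a),np.cos(a)]])
    q=C.reshape(-1,3); col=I.reshape(-1,3); l=(q[:,:2]-c0)@R
    print(n)
    g=(q[:,2]>.234)&(abs(l[:,1])<.035)&(abs(l[:,0])<.02)&(q[:,2]<.25)
    if g.sum()>3: print(' grip top',g.sum(),np.median(l[g],0).round(4),l[g].min(0).round(4),l[g].max(0).round(4),np.median(q[g,2]).round(4))
    e=(q[:,2]>.24)&(q[:,2]<.255)&(abs(l[:,1])>.065)&(abs(l[:,1])<.09)&(abs(l[:,0])<.03)
    for sg in(-1,1):
      k=e&(l[:,1]*sg>0)
      if k.sum()>3: print(' board',sg,k.sum(),np.median(l[k],0).round(4),'z %.4f'%np.median(q[k,2]),((l[k].min(0)+l[k].max(0))/2).round(4))
    w=(q[:,2]>.135)&(q[:,2]<.152)&(abs(l[:,1])<.085)&(l[:,0]<-.02)&(l[:,0]>-.09)&(col[:,0]>100)
    if w.sum()>3: print(' rim',w.sum(),l[w].min(0).round(4),l[w].max(0).round(4),'z %.4f'%np.median(q[w,2]))
    m=(q[:,2]>.155)&(q[:,2]<.2)&(abs(l[:,1])<.085)&(l[:,0]<-.02)&(l[:,0]>-.09)&(col.max(1)<95)
    for y0 in(-.058,-.029,0,.029,.058):
      k=m&(abs(l[:,1]-y0)<.0145)
      if k.sum()>3: print('  mk',y0,k.sum(),np.median(l[k],0).round(4),'ztop %.4f'%np.percentile(q[k,2],90))
E
python3 - <<'E'
from fit import *
fit('f1',np.array([.5947,.2955]),10.4)
rel([(.5947,.2955,.30,100.4),(.5947,.2955,.206,100.4)])
s=cv2.imread('pics/f1side.png');t=cv2.imread('pics/f1top.png')
cv2.imwrite('pics/f1c.png',np.hstack([cv2.resize(s[90:220,250:370],(390,500)),cv2.resize(t[90:220,110:230],(390,500))]))
E
```

```text
top
 grip top 268 [0.0002 0.0008] [-0.0126 -0.0249] [0.0134 0.0264] 0.2385
 board -1 49 [ 0.0017 -0.0759] z 0.2435 [ 0.0002 -0.0756]
 board 1 51 [0.0004 0.0775] z 0.2437 [0.     0.0778]
 rim 207 [-0.0637 -0.073 ] [-0.0291  0.0757] z 0.1416
  mk -0.058 52 [-0.0521 -0.0573] ztop 0.1758
  mk -0.029 52 [-0.0495 -0.0302] ztop 0.1759
  mk 0 55 [-0.0481 -0.0013] ztop 0.1754
  mk 0.029 54 [-0.0475  0.028 ] ztop 0.1754
  mk 0.058 57 [-0.0464  0.0575] ztop 0.1759
side
 grip top 105 [-0.0008 -0.0092] [-0.0126 -0.0281] [0.0121 0.0216] 0.2401
 board -1 46 [ 0.0003 -0.0781] z 0.2442 [ 0.0001 -0.0779]
 board 1 37 [-0.0001  0.0758] z 0.2438 [0.    0.077]
 rim 89 [-0.064  -0.0755] [-0.0295  0.076 ] z 0.1432
  mk -0.058 61 [-0.0505 -0.0616] ztop 0.1758
  mk -0.029 39 [-0.0518 -0.0334] ztop 0.1753
  mk 0 33 [-0.0496 -0.0043] ztop 0.1757
  mk 0.029 41 [-0.049   0.0256] ztop 0.1758
  mk 0.058 34 [-0.0494  0.0573] ztop 0.1764
clock 27.05 pos [ 0.4722 -0.0013  0.348 ] psi 99.74 w 0.0850 F [ 0.3 -0.7  0.3] J [  -9.    9.   -2.   80.   -0. -109.]
tilt err deg [ 0.   -0.    0.01] Rz [-1.e+00 -2.e-04 -1.e-04]
(0.5947, 0.2955, 0.3, 100.4) -> [0.048, -0.171, 0.2718] turn x -0.0116 (deg yaw 0.7)
(0.5947, 0.2955, 0.206, 100.4) -> [0.142, -0.171, 0.2718] turn x -0.0116 (deg yaw 0.7)
```

View pics/f1c.png

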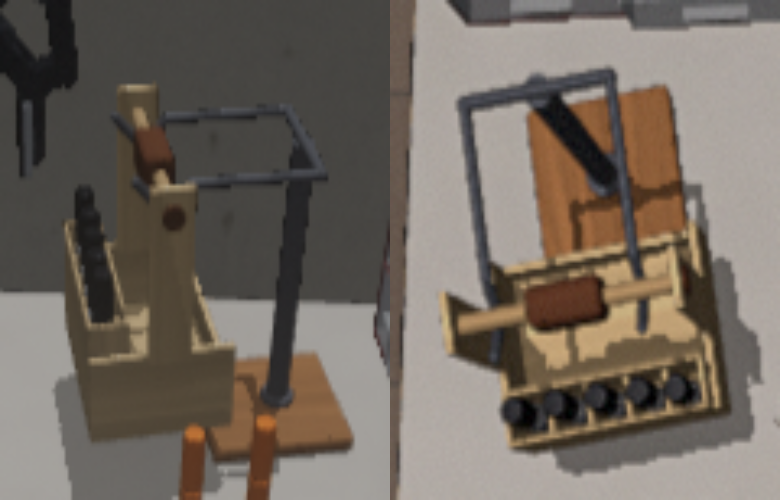

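All five black caps are in the five wells with tops at 0.176 m, so they are seated. The caddy leans about 1.5° forward. Moving over the handle.

Emit:
jog_arm(
  targets=[
    [[0,-0.025,0.038,0,0,0,1],[0,-0.05,0.077,0,0,0,1],[0,-0.075,0.116,-0.01,0,0,1],[0.01,-0.1,0.155,-0.01,0,0,1],[0.02,-0.124,0.195,-0.01,0,0,1],[0.03,-0.148,0.235,-0.01,0,0,1],[0.04,-0.165,0.262,-0.01,0,0,1],[0.048,-0.171,0.272,-0.01,0,0,1],[0.048,-0.171,0.272,-0.01,0,0,1],[0.048,-0.171,0.272,-0.01,0,0,1]],
  ],
  newtons=80,
)

```text
clock: 28.05
tcp_pos: [0.5936, 0.2952, 0.3001]
eef_rot: [[-0.0, -0.984, -0.18], [-0.001, -0.18, 0.984], [-1.0, 0.0, -0.0]]
wrist_force: [0.9, -0.1, 0.5]
width: 0.0857
```

```bash
python3 - <<'E'
from h import *
cad('s20')
rel([(.5947,.2955,.204,100.4)])
E
```

```text
clock 28.15 pos [0.5939 0.2948 0.301 ] psi 100.36 w 0.0855 F [0.1 0.2 0.2] J [ 20.  32.  25.  83.  -0. -80.]
tilt err deg [ 0.   -0.    0.06] Rz [-1.e+00 -1.e-03 -1.e-04]
(0.5947, 0.2955, 0.204, 100.4) -> [0.097, -0.0009, 0.0006] turn x -0.0007 (deg yaw 0.0)
```

View pics/s20c.png

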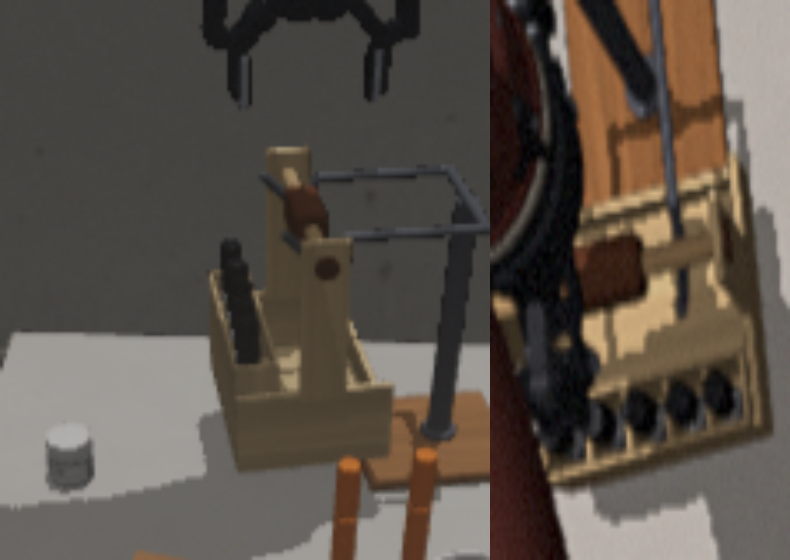

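Emit:
jog_arm(
  targets=[
    [[0.025,-0.0005,0.0005,0,0,0,1],[0.05,-0.0005,0.0005,0,0,0,1],[0.075,-0.0005,0.0005,0,0,0,1],[0.09,-0.0005,0.0005,0,0,0,1],[0.096,-0.0005,0.0005,0,0,0,1],[0.096,-0.0005,0.0005,0,0,0,0.3],[0.096,-0.0005,0.0005,0,0,0,0]],
  ],
)

```text
clock: 28.85
tcp_pos: [0.5949, 0.2963, 0.2054]
eef_rot: [[0.002, -0.983, -0.181], [0.001, -0.181, 0.983], [-1.0, -0.002, 0.0]]
wrist_force: [-0.6, 0.6, 0.7]
width: 0.0588
```

```bash
python3 - <<'E'
from h import *
cad('s21')
rel([(.5947,.2955,.204,100.4)])
E
```

```text
clock 28.95 pos [0.5949 0.2967 0.2053] psi 100.46 w 0.0443 F [-0.5  0.1 -0. ] J [ 20.  33.  13.  70.   0. -80.]
tilt err deg [-0.    0.02  0.12] Rz [-1.e+00 -2.e-03  4.e-04]
(0.5947, 0.2955, 0.204, 100.4) -> [0.0013, 0.0004, -0.0011] turn x 0.001 (deg yaw -0.1)
```

View pics/s21c.png

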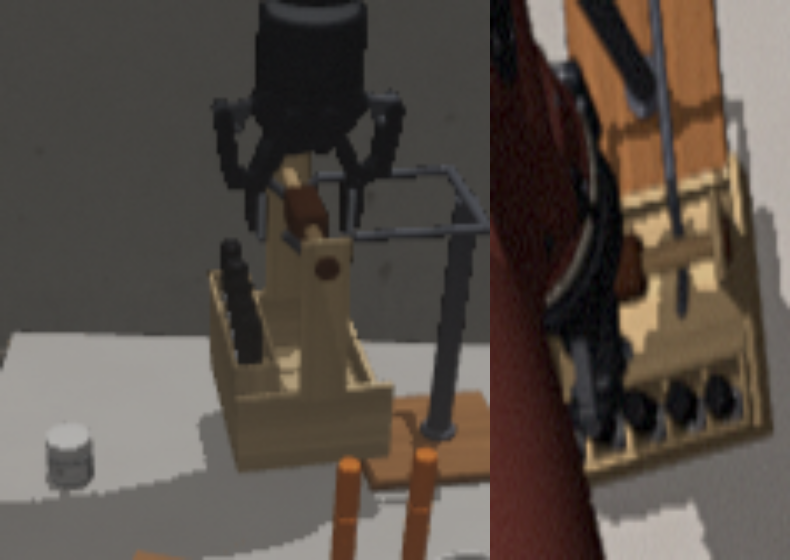

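The fingers straddle the grip block at about (305,205). Closing.

Emit:
jog_arm(
  targets=[
    [[0,0,0,0,0,0,-0.2],[0,0,0,0,0,0,-0.3],[0,0,0,0,0,0,-0.5],[0,0,0,0,0,0,-1],[0,0,0,0,0,0,-1],[0,0,0,0,0,0,-1]],
  ],
  newtons=80,
)

```text
clock: 29.55
tcp_pos: [0.5962, 0.297, 0.205]
eef_rot: [[0.004, -0.983, -0.182], [0.001, -0.182, 0.983], [-1.0, -0.004, 0.0]]
wrist_force: [5.6, 1.1, 2.4]
width: 0.0249
```

```bash
python3 - <<'E'
from h import *
rel([(.5947,.2955,.204,100.4)])
print(manip.observe()['wrist_torque'])
E
```

```text
clock 29.55 pos [0.5962 0.297  0.205 ] psi 100.46 w 0.0249 F [5.6 1.1 2.4] J [ 20.  33.  13.  70.  -0. -80.]
tilt err deg [-0.    0.01  0.25] Rz [-1.0e+00 -4.4e-03  2.0e-04]
(0.5947, 0.2955, 0.204, 100.4) -> [0.001, 0.0018, -0.0012] turn x 0.001 (deg yaw -0.1)
[ 0.15264065 -1.28458281 -0.00617356]
```

Emit:
jog_arm(
  targets=[
    [[-0.004,0,0,0,0,0,-1],[-0.01,0,0,0,0,0,-1],[-0.018,0,0,0,0,0,-1],[-0.026,0,0,0,0,0,-1],[-0.034,0,0,0,0,0,-1],[-0.04,0,0,0,0,0,-1],[-0.042,0,0,0,0,0,-1],[-0.042,0,0,0,0,0,-1],[-0.042,0,0,0,0,0,-1]],
  ],
)

```text
clock: 30.45
tcp_pos: [0.5941, 0.2966, 0.2456]
eef_rot: [[-0.001, -0.983, -0.182], [-0.0, -0.182, 0.983], [-1.0, 0.001, -0.0]]
wrist_force: [-0.1, -0.2, -8.1]
width: 0.025
```

```bash
python3 - <<'E'
from h import *
cad('s22')
rel([(.5947,.2955,.204,100.4)])
print(manip.observe()['wrist_torque'])
d=np.load('pics/s22.npz');C=cloud(d);I=d['image'].astype(int)
a=np.radians(10.4);R=np.array([[np.cos(a),-np.sin(a)],[np.sin(a),np.cos(a)]])
q=C.reshape(-1,3);l=(q[:,:2]-np.array([.5947,.2955]))@R
# front-to-rear tilt from near end-board (outer face) lower box lower edge & rims
for nm,w in(('near side face y',(l[:,1]<-.07)&(l[:,1]>-.1)&(abs(l[:,0])<.08)&(q[:,2]>.06)&(q[:,2]<.3)),):
  p=np.c_[l[w],q[w,2]]
  for x0 in np.arange(-.075,.07,.01):
    k=(p[:,0]>x0)&(p[:,0]<x0+.01)
    if k.sum()>3: print(round(x0+.005,3),k.sum(),'z',np.percentile(p[k,2],[2,98]).round(4))
E
```

```text
clock 30.55 pos [0.5941 0.2966 0.2455] psi 100.48 w 0.0251 F [-0.1  0.2 -8. ] J [ 20.  32.  18.  75.   0. -80.]
tilt err deg [-0.   -0.01 -0.04] Rz [-1.e+00  7.e-04 -1.e-04]
(0.5947, 0.2955, 0.204, 100.4) -> [0.0415, -0.0004, -0.0012] turn x 0.0013 (deg yaw -0.1)
[ 0.00792987 -0.06010704  0.01610696]
-0.07 48 z [0.0934 0.183 ]
-0.06 115 z [0.0933 0.1835]
-0.05 114 z [0.0943 0.1848]
-0.04 125 z [0.0937 0.1853]
-0.03 101 z [0.0942 0.1793]
-0.02 167 z [0.0966 0.2836]
-0.01 261 z [0.0969 0.2841]
-0.0 269 z [0.0985 0.2853]
0.01 255 z [0.0987 0.2856]
0.02 118 z [0.0948 0.2768]
0.03 85 z [0.0925 0.1626]
0.04 87 z [0.0945 0.1617]
0.05 76 z [0.0949 0.1615]
```

View pics/s22c.png

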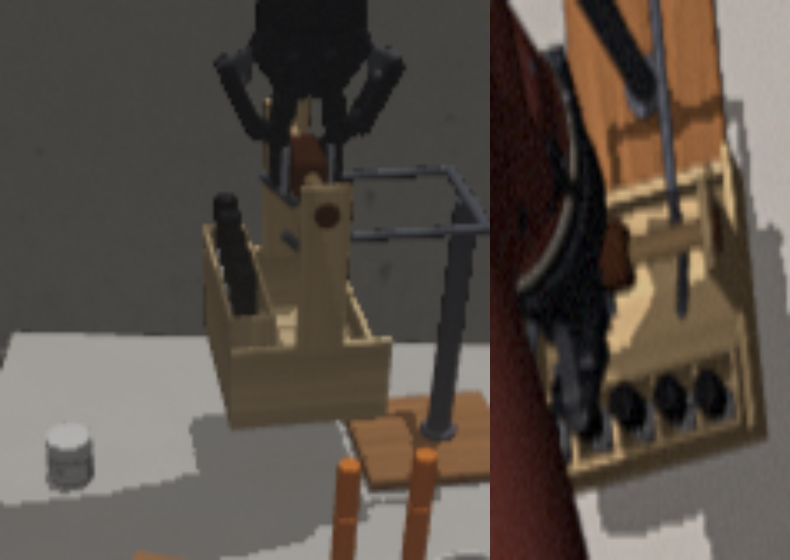

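```bash
cat > tilt.py <<'E'
from h import *
def tilt(f,c,yaw,zoff):
  d=np.load(f);C=cloud(d)
  a=np.radians(yaw);R=np.array([[np.cos(a),-np.sin(a)],[np.sin(a),np.cos(a)]])
  q=C.reshape(-1,3);l=(q[:,:2]-np.array(c))@R
  p=np.c_[l,q[:,2]-zoff]
  # near end board outer face, board edges at x'=+-18 for caddy z .11-.19
  b=p[(p[:,1]<-.07)&(p[:,1]>-.095)&(abs(p[:,0])<.035)]
  E=[]
  for z0 in np.arange(.105,.185,.008):
    k=(b[:,2]>z0)&(b[:,2]<z0+.008)
    if k.sum()>8: E.append((z0+.004,b[k,0].min(),b[k,0].max()))
  E=np.array(E); print('board edges deg',np.degrees(np.polyfit(E[:,0],E[:,1],1)[0]),np.degrees(np.polyfit(E[:,0],E[:,2],1)[0]), E.mean(0).round(4))
  s=p[(p[:,1]<-.07)&(p[:,1]>-.095)&(abs(p[:,0])<.055)&(p[:,2]>-.03)&(p[:,2]<.06)]
  B=[]
  for x0 in np.arange(-.05,.05,.008):
    k=(s[:,0]>x0)&(s[:,0]<x0+.008)
    if k.sum()>5: B.append((x0+.004,s[k,2].min()))
  B=np.array(B);print('bottom deg',np.degrees(np.polyfit(B[:,0],B[:,1],1)[0]),B[:,1].mean())
E
python3 - <<'E'
from tilt import *
tilt('pics/side0.npz',[.5947,.2955],10.4,.05)
tilt('pics/f1side.npz',[.5947,.2955],10.4,.05)
tilt('pics/s22.npz',[.5947,.2955],10.4,.09)
E
```

```text
board edges deg 0.26333169838852616 0.12797566946044733 [ 0.145  -0.0169  0.0174]
bottom deg 0.2799944380018853 0.0025333660577028998
board edges deg -2.2488421497577598 -2.9697637455133474 [ 0.145  -0.0154  0.0187]
bottom deg 2.6888648608091845 0.0023882122282639245
board edges deg 0.16220566514599713 0.02386631600171013 [ 0.145  -0.0186  0.0157]
bottom deg 1.0012364256012725 0.0028256035321031726
```

Level to within about 0.5° and the wrist reads about 8 N more load. Drawing off along -x'.

Emit:
jog_arm(
  targets=[
    [[0,0.004,0,0,0,0,-1],[0,0.012,0,0,0,0,-1],[0,0.024,0,0,0,0,-1],[0,0.038,0,0,0,0,-1],[0,0.053,0,0,0,0,-1],[0,0.068,0,0,0,0,-1],[0,0.083,0,0,0,0,-1],[0,0.096,0,0,0,0,-1],[0,0.105,0,0,0,0,-1],[0,0.11,0,0,0,0,-1]],
  ],
)

```text
clock: 31.55
tcp_pos: [0.485, 0.2765, 0.2461]
eef_rot: [[0.0, -0.983, -0.182], [0.0, -0.182, 0.983], [-1.0, -0.0, 0.0]]
wrist_force: [0.8, -0.7, -7.7]
width: 0.025
```

```bash
python3 - <<'E'
from h import *
d=shot('side','s23')
rel([(.4896,-.1857,.36,81.5)])
t=np.load('pics/top0.npz');P=cloud(t)
m=(t['image'][...,0].astype(int)>t['image'][...,2].astype(int)+80)&(P[...,2]>.08)&(P[...,2]<.2); print('orange',P[m].min(0),P[m].max(0))
x,y,z=P[...,0],P[...,1],P[...,2]
for a in((.55,.8,-.02,.12),(.4,.66,-.12,.2)): 
  k=(x>a[0])&(x<a[1])&(y>a[2])&(y<a[3])&(z<.3); print(a,z[k].max())
E
```

```text
clock 31.60 pos [0.4848 0.2765 0.2462] psi 100.49 w 0.0253 F [-0.4  0.2 -7. ] J [ 22.  20.  -2.  68.   0. -78.]
tilt err deg [ 0.    0.   -0.01] Rz [-1.e+00  2.e-04  1.e-04]
(0.4896, -0.1857, 0.36, 81.5) -> [-0.1138, 0.0794, -0.4553] turn x 0.3314 (deg yaw -19.0)
orange [0.62359532 0.12099644 0.11194993] [0.69091308 0.14951641 0.12291279]
(0.55, 0.8, -0.02, 0.12) 0.12910647406227338
(0.4, 0.66, -0.12, 0.2) 0.1293338080553157
```

View pics/s23.png

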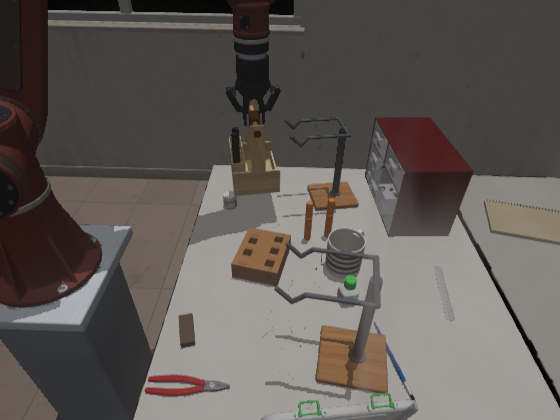

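```bash
python3 - <<'E'
from h import *
rel([(.470,.20,.31,96),(.462,.05,.31,91.5)])
t=np.load('pics/top0.npz');P=cloud(t);x,y,z=P[...,0],P[...,1],P[...,2]
for y0 in np.arange(-.24,-.36,-.02):
  k=(x>.4)&(x<.68)&(y<y0)&(y>y0-.02); print(round(y0,2),'zmax front',z[k&(x<.55)].max().round(3) if (k&(x<.55)).any() else None, 'rear',z[k&(x>.55)].max().round(3))
E
```

```text
clock 31.60 pos [0.4848 0.2765 0.2462] psi 100.49 w 0.0253 F [-0.4  0.2 -7. ] J [ 22.  20.  -2.  68.   0. -78.]
tilt err deg [ 0.    0.   -0.01] Rz [-1.e+00  2.e-04  1.e-04]
(0.47, 0.2, 0.31, 96) -> [-0.0638, 0.0285, -0.0725] turn x 0.0784 (deg yaw -4.5)
(0.462, 0.05, 0.31, 91.5) -> [-0.0638, 0.0637, -0.2185] turn x 0.1569 (deg yaw -9.0)
-0.24 zmax front 0.006 rear 0.241
-0.26 zmax front 0.014 rear 0.238
-0.28 zmax front 0.016 rear 0.007
-0.3 zmax front 0.007 rear 0.005
-0.32 zmax front 0.005 rear 0.01
-0.34 zmax front 0.006 rear 0.029
```

Nothing stands in the way near stand B. Carrying at constant level.

Emit:
jog_arm(
  targets=[
    [[-0.006,0.001,-0.003,0,0,0,-1],[-0.02,0.005,-0.012,0.01,0,0,-1],[-0.036,0.011,-0.028,0.025,0,0,-1],[-0.05,0.02,-0.048,0.045,0,0,-1],[-0.06,0.028,-0.072,0.065,0,0,-1],[-0.064,0.036,-0.102,0.085,0,0,-1],[-0.064,0.044,-0.135,0.105,0,0,-1],[-0.064,0.052,-0.168,0.125,0,0,-1],[-0.064,0.059,-0.198,0.145,0,0,-1],[-0.064,0.064,-0.218,0.157,0,0,-1]],
  ],
)

```text
clock: 32.6
tcp_pos: [0.4629, 0.048, 0.3112]
eef_rot: [[0.002, -1.0, -0.023], [-0.001, -0.023, 1.0], [-1.0, -0.002, -0.001]]
wrist_force: [0.5, 1.1, -7.0]
width: 0.0248
```

```bash
python3 - <<'E'
from h import *
rel([(.4692,-.183,.31,81.5),(.4692,-.183,.246,81.5)])
E
```

```text
clock 32.60 pos [0.4629 0.048  0.3112] psi 91.31 w 0.0248 F [ 0.5  1.1 -7. ] J [ -3.   8.  -8.  74.  -0. -94.]
tilt err deg [ 0.   -0.06  0.09] Rz [-1.     -0.0015 -0.001 ]
(0.4692, -0.183, 0.31, 81.5) -> [0.0012, -0.001, -0.2311] turn x 0.1712 (deg yaw -9.8)
(0.4692, -0.183, 0.246, 81.5) -> [0.0652, -0.001, -0.2311] turn x 0.1712 (deg yaw -9.8)
```

Emit:
jog_arm(
  targets=[
    [[0,0,-0.015,0.01,0,0,-1],[0,0,-0.04,0.03,0,0,-1],[0,0,-0.07,0.055,0,0,-1],[0,0,-0.102,0.08,0,0,-1],[0,0,-0.135,0.105,0,0,-1],[0,-0.001,-0.166,0.125,0,0,-1],[0,-0.001,-0.195,0.145,0,0,-1],[0,-0.001,-0.217,0.162,0,0,-1],[0,-0.001,-0.229,0.17,0,0,-1],[0,-0.001,-0.231,0.171,0,0,-1]],
  ],
)

```text
clock: 33.6
tcp_pos: [0.4698, -0.1817, 0.3105]
eef_rot: [[0.001, -0.989, 0.147], [-0.0, 0.147, 0.989], [-1.0, -0.001, -0.0]]
wrist_force: [1.2, 1.3, -7.4]
width: 0.0252
```

```bash
python3 - <<'E'
from h import *
shot('side','s25');shot('top','t25')
rel([(.4692,-.183,.250,81.5),(.5928,-.2016,.250,81.5)])
E
```

```text
clock 33.70 pos [ 0.4697 -0.18    0.3102] psi 81.67 w 0.0251 F [ 0.3 -0.  -6.9] J [ -29.   12.   -3.   75.    0. -111.]
tilt err deg [-0.    0.03  0.01] Rz [-1.e+00 -2.e-04  5.e-04]
(0.4692, -0.183, 0.25, 81.5) -> [0.0602, 0.0, -0.003] turn x 0.0029 (deg yaw -0.2)
(0.5928, -0.2016, 0.25, 81.5) -> [0.0602, -0.1249, -0.0035] turn x 0.0029 (deg yaw -0.2)
```

View pics/s25.png

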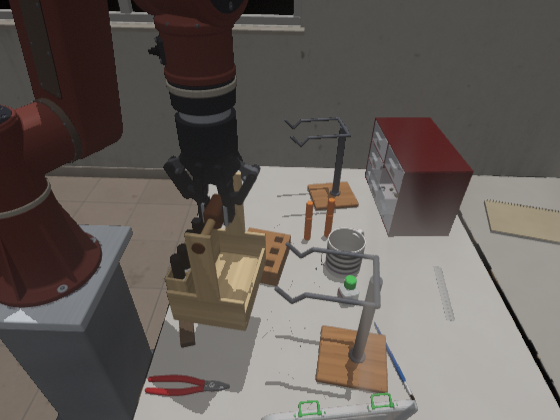

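View pics/t25.png

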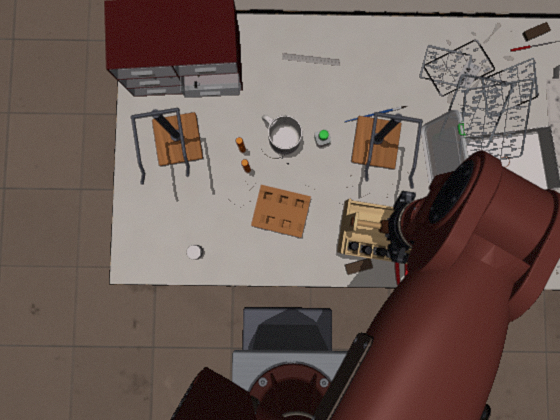

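The caddy is level at prehang, with its prong side facing the stand B tips at (290,248) and (280,292) in the side view. Lowering to hang height.

Emit:
jog_arm(
  targets=[
    [[0.01,0,-0.001,0.003,0,0,-1],[0.025,0,-0.002,0.003,0,0,-1],[0.04,0,-0.002,0.003,0,0,-1],[0.053,0,-0.002,0.003,0,0,-1],[0.06,0,-0.002,0.003,0,0,-1],[0.06,0,-0.002,0.003,0,0,-1],[0.06,0,-0.002,0.003,0,0,-1]],
  ],
)

```text
clock: 34.4
tcp_pos: [0.4696, -0.1819, 0.2502]
eef_rot: [[0.0, -0.989, 0.147], [-0.0, 0.147, 0.989], [-1.0, -0.0, -0.0]]
wrist_force: [0.6, -0.9, -7.6]
width: 0.0248
```

```bash
python3 - <<'E'
from h import *
from tilt import tilt
d=shot('side','s26')
s=manip.observe();p=np.array(s['tcp_pos'])
tilt('pics/s26.npz',p[:2],-8.5,p[2]-.155)
# end boards y' centres vs TCP line, from side cam
C=cloud(d);I=d['image'].astype(int)
a=np.radians(-8.5);R=np.array([[np.cos(a),-np.sin(a)],[np.sin(a),np.cos(a)]])
q=C.reshape(-1,3);l=(q[:,:2]-p[:2])@R
ztop=p[2]+.04
for sg in(-1,1):
  k=(abs(l[:,1]-sg*.077)<.02)&(abs(l[:,0])<.03)&(q[:,2]>ztop-.008)&(q[:,2]<ztop+.008)&(I.reshape(-1,3)[:,0]>90)
  print(sg,k.sum(),l[k].min(0).round(4),l[k].max(0).round(4),np.median(q[k,2]))
rel([(.5928,-.2016,.250,81.5)])
E
```

```text
board edges deg -0.1862326178311227 -0.4154828869425115 [ 0.145  -0.0182  0.0172]
bottom deg 1.4118026495991296 0.0010590507701784076
-1 150 [-0.0183 -0.0818] [ 0.0167 -0.0745] 0.2895655430381747Traceback (most recent call last):
  File "<stdin>", line 13, in <module>
    return umr_minimum(a, axis, None, out, keepdims, initial, where)
ValueError: zero-size array to reduction operation minimum which has no identity
```

View pics/s26.png

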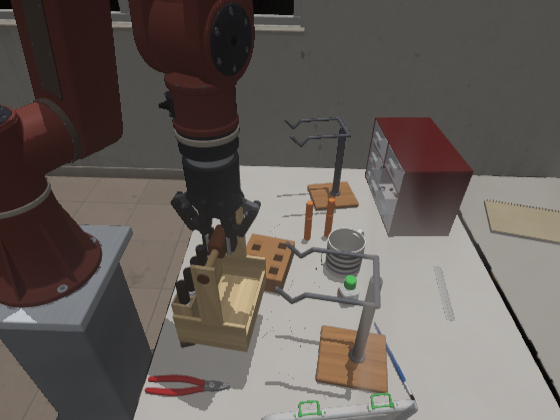

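Emit:
jog_arm(
  targets=[
    [[0,-0.006,0,0,0,0,-1],[0,-0.018,0,0,0,0,-1],[0,-0.034,0,0,0,0,-1],[0,-0.05,0,0,0,0,-1],[0,-0.066,-0.001,0,0,0,-1],[0,-0.082,-0.001,0,0,0,-1],[0,-0.098,-0.001,0,0,0,-1],[0,-0.112,-0.001,0,0,0,-1],[0,-0.121,-0.001,0,0,0,-1],[0,-0.124,-0.001,0,0,0,-1]],
  ],
)

```text
clock: 35.45
tcp_pos: [0.5929, -0.2017, 0.2497]
eef_rot: [[0.0, -0.989, 0.147], [-0.0, 0.147, 0.989], [-1.0, -0.0, -0.0]]
wrist_force: [-0.1, 0.2, -7.4]
width: 0.0251
```

```bash
python3 - <<'E'
from h import *
rel([(.5928,-.2016,.205,81.5)])
d=shot('side','s27');cv2.imwrite('pics/s27c.png',cv2.resize(d['image'][150:400,220:420][:,:,::-1],(640,800))[:600] if 0 else cv2.resize(d['image'][160:380,220:420][:,:,::-1],(545,600)))
C=cloud(d);I=d['image'].astype(int)
s=manip.observe();p=np.array([.5928,-.2016,s['tcp_pos'][2]])
a=np.radians(-8.5);R=np.array([[np.cos(a),-np.sin(a)],[np.sin(a),np.cos(a)]])
q=C.reshape(-1,3);l=(q[:,:2]-p[:2])@R
ztop=p[2]+.04
for sg in(-1,1):
  k=(abs(l[:,1]-sg*.077)<.02)&(abs(l[:,0])<.03)&(q[:,2]>ztop-.008)&(q[:,2]<ztop+.008)&(I.reshape(-1,3)[:,0]>90)
  if k.sum(): print(sg,k.sum(),l[k].min(0).round(4),l[k].max(0).round(4),np.median(q[k,2]))
E
```

```text
clock 35.45 pos [ 0.5929 -0.2017  0.2497] psi 81.52 w 0.0251 F [-0.1  0.2 -7.4] J [ -25.   28.   10.   73.    0. -107.]
tilt err deg [ 0.   -0.    0.02] Rz [-1.e+00 -3.e-04 -1.e-04]
(0.5928, -0.2016, 0.205, 81.5) -> [0.0447, 0.0002, 0.0001] turn x 0.0004 (deg yaw -0.0)
-1 187 [-0.0187 -0.0822] [ 0.0171 -0.0747] 0.28842518769657677
```

View pics/s27c.png

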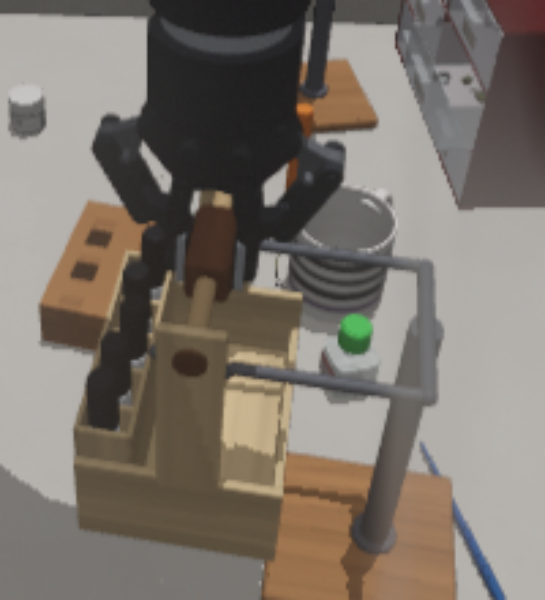

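The near prong lies inside the near end board at (240,370) and the far prong is behind the grip block at (290,248), so both are under the bar. Lowering.

Emit:
jog_arm(
  targets=[
    [[0.006,0,0,0,0,0,-1],[0.014,0,0,0,0,0,-1],[0.022,0,0,0,0,0,-1],[0.03,0,0,0,0,0,-1],[0.035,0,0,0,0,0,-1],[0.038,0,0,0,0,0,-1],[0.04,0,0,0,0,0,-1],[0.04,0,0,0,0,0,-1]],
  ],
)

```text
clock: 36.3
tcp_pos: [0.592, -0.2015, 0.2098]
eef_rot: [[-0.0, -0.989, 0.148], [0.0, 0.148, 0.989], [-1.0, 0.0, 0.0]]
wrist_force: [-0.4, -0.9, -7.0]
width: 0.0255
```

Emit:
jog_arm(
  targets=[
    [[0.001,0,0,0,0,0,-1],[0.002,0,0,0,0,0,-1],[0.003,0,0,0,0,0,-1],[0.003,0,0,0,0,0,-1]],
  ],
)

```text
clock: 36.7
tcp_pos: [0.592, -0.2016, 0.2069]
eef_rot: [[0.0, -0.989, 0.148], [-0.0, 0.148, 0.989], [-1.0, -0.0, -0.0]]
wrist_force: [-0.3, 0.0, -7.6]
width: 0.0248
```

Emit:
jog_arm(
  targets=[
    [[0.001,0,0,0,0,0,-1],[0.002,0,0,0,0,0,-1],[0.002,0,0,0,0,0,-1],[0.002,0,0,0,0,0,-1]],
  ],
)

```text
clock: 37.1
tcp_pos: [0.5929, -0.2019, 0.2055]
eef_rot: [[0.002, -0.989, 0.148], [-0.001, 0.148, 0.989], [-1.0, -0.002, -0.0]]
wrist_force: [4.2, -0.8, -1.7]
width: 0.0252
```

```bash
python3 - <<'E'
from h import *
d=shot('side','s28');cv2.imwrite('pics/s28c.png',cv2.resize(d['image'][160:380,220:420][:,:,::-1],(545,600)))
rel([(.5928,-.2016,.205,81.5)])
C=cloud(d);I=d['image'].astype(int)
a=np.radians(-8.5);R=np.array([[np.cos(a),-np.sin(a)],[np.sin(a),np.cos(a)]])
q=C.reshape(-1,3);l=(q[:,:2]-np.array([.5928,-.2016]))@R
k=(abs(l[:,1]+.077)<.02)&(abs(l[:,0])<.03)&(q[:,2]>.235)&(q[:,2]<.255)&(I.reshape(-1,3)[:,0]>90)
print(k.sum(),l[k].min(0).round(4),l[k].max(0).round(4),np.median(q[k,2]))
E
```

```text
clock 37.15 pos [ 0.5928 -0.2019  0.2055] psi 81.51 w 0.0248 F [ 5.2 -0.2 -1.5] J [ -25.   28.    5.   67.    0. -107.]
tilt err deg [ 0.   -0.02  0.13] Rz [-1.0e+00 -2.2e-03 -4.0e-04]
(0.5928, -0.2016, 0.205, 81.5) -> [0.0005, 0.0001, 0.0003] turn x 0.0002 (deg yaw -0.0)
193 [-0.0187 -0.0822] [ 0.0169 -0.0751] 0.24334542325923025
```

View pics/s28c.png

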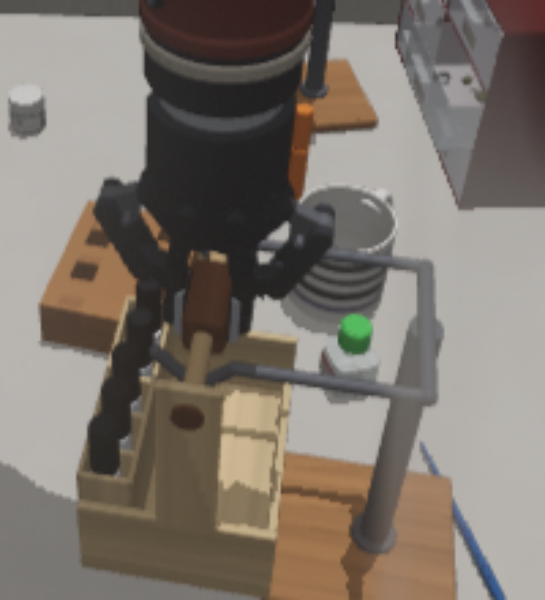

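The bar sits in the V of the near prong at (200,370) and the load has passed to the stand. Opening.

Emit:
jog_arm(
  targets=[
    [[0.001,0,0,0,0,0,-0.3],[0.001,0,0,0,0,0,-0.1],[0.001,0,0,0,0,0,0.3],[0.001,0,0,0,0,0,0.8],[0.001,0,0,0,0,0,1],[0.001,0,0,0,0,0,1],[0.001,0,0,0,0,0,1],[0.001,0,0,0,0,0,1]],
  ],
)

```text
clock: 37.95
tcp_pos: [0.592, -0.2016, 0.2039]
eef_rot: [[-0.0, -0.989, 0.148], [-0.0, 0.148, 0.989], [-1.0, 0.0, -0.0]]
wrist_force: [-0.2, 0.3, 0.1]
width: 0.0854
```

```bash
python3 - <<'E'
from h import *
d=shot('side','s29');cv2.imwrite('pics/s29c.png',cv2.resize(d['image'][160:380,220:420][:,:,::-1],(545,600)))
rel([(.5928,-.2016,.205,81.5)])
E
```

```text
clock 38.00 pos [ 0.5919 -0.2015  0.2039] psi 81.51 w 0.0853 F [ 0.4 -0.7 -0.2] J [ -25.   29.    5.   67.    0. -107.]
tilt err deg [ 0.  0. -0.] Rz [-1.  0.  0.]
(0.5928, -0.2016, 0.205, 81.5) -> [-0.0011, -0.0009, 0.0001] turn x 0.0002 (deg yaw -0.0)
```

View pics/s29c.png

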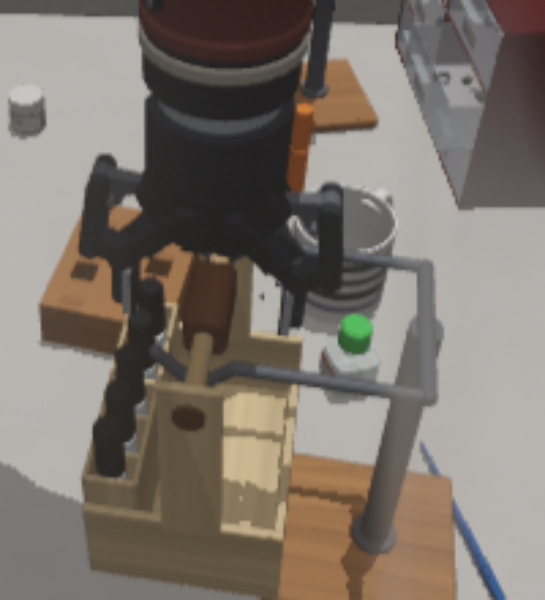

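Emit:
jog_arm(
  targets=[
    [[-0.01,0,0,0,0,0,1],[-0.03,0,0,0,0,0,1],[-0.06,0,0,0,0,0,1],[-0.1,0,0,0,0,0,1],[-0.14,0,0,0,0,0,1],[-0.16,0.03,0,0,0,0,1],[-0.16,0.07,0.03,0,0,0,1],[-0.16,0.11,0.07,0,0,0,1],[-0.16,0.13,0.11,0,0,0,1],[-0.16,0.14,0.15,0,0,0,1]],
  ],
)

```text
clock: 39.0
tcp_pos: [0.4737, -0.0311, 0.3654]
eef_rot: [[0.002, -0.989, 0.149], [-0.0, 0.149, 0.989], [-1.0, -0.002, -0.0]]
wrist_force: [0.7, -0.8, 0.4]
width: 0.0855
```

Emit:
jog_arm(
  targets=[
    [[0,0,0.05,0,0,0,1],[0,0,0.1,0,0,0,1],[0,0,0.15,0,0,0,1],[0,0,0.2,0,0,0,1],[0,0,0.2,0,0,0,1],[0,0,0.2,0,0,0,1],[0,0,0.2,0,0,0,1],[0,0,0.2,0,0,0,1]],
  ],
)

```text
clock: 39.8
tcp_pos: [0.5052, 0.1641, 0.3643]
eef_rot: [[0.0, -0.989, 0.149], [-0.0, 0.149, 0.989], [-1.0, -0.0, -0.0]]
wrist_force: [-0.1, 0.3, -0.7]
width: 0.0857
```

```bash
python3 - <<'E'
from fit import *
fit('f2',np.array([.5928,-.2016]),-8.5)
from tilt import tilt
tilt('pics/f2side.npz',[.5928,-.2016],-8.5,.05)
st()
for n,C,a in(('t',cloud(np.load('pics/f2top.npz')),0),):
  x,y,z=C[...,0],C[...,1],C[...,2]
  for nm,w in (('pot',(x>.38)&(x<.47)&(y>.17)&(y<.30)&(z>.03)&(z<.06)),('thin',(x>.6)&(x<.75)&(y>-.12)&(y<0.0)&(z>.05)&(z<.08))):
    print(nm,np.round(cv2.minAreaRect(C[w][:,:2].astype('f4'))[0],4))
E
```

```text
top
 grip top 265 [-0.0009  0.0012] [-0.0135 -0.0259] [0.0126 0.0266] 0.2388
 board -1 51 [-0.0015 -0.0765] z 0.2439 [-0.0005 -0.0765]
 board 1 49 [-0.0003  0.0771] z 0.2441 [-0.0006  0.0771]
 rim 197 [-0.0637 -0.0748] [-0.0289  0.074 ] z 0.1409
  mk -0.058 58 [-0.051  -0.0543] ztop 0.1758
  mk -0.029 58 [-0.0501 -0.0282] ztop 0.1755
  mk 0 52 [-0.0491  0.0013] ztop 0.1758
  mk 0.029 53 [-0.0483  0.0306] ztop 0.1754
  mk 0.058 52 [-0.0471  0.0616] ztop 0.1745
side
 grip top 403 [-0.0003 -0.0064] [-0.0138 -0.0285] [0.0124 0.0235] 0.2398
 board -1 131 [-0.0006 -0.08  ] z 0.2444 [-0.0009 -0.0782]
 board 1 87 [-0.0005  0.0741] z 0.2442 [-0.0009  0.0758]
 rim 257 [-0.0643 -0.0755] [-0.03    0.0739] z 0.1423
  mk -0.058 146 [-0.0494 -0.0627] ztop 0.1748
  mk -0.029 128 [-0.0481 -0.0357] ztop 0.1747
  mk 0 128 [-0.0462 -0.0065] ztop 0.1748
  mk 0.029 117 [-0.0461  0.023 ] ztop 0.1749
  mk 0.058 113 [-0.0451  0.0535] ztop 0.1751
board edges deg -2.2824194440843537 -2.4009618927295313 [ 0.145  -0.0163  0.0189]
bottom deg 2.060081895473953 0.0012383651617736764
{'clock': 39.9, 'joints': [10.1131, 15.5293, 9.43, 83.8782, -0.0021, -71.2886], 'tcp_pos': [0.5053, 0.1642, 0.3642], 'eef_rot': [[0.0004, -0.9888, 0.1495], [0.0, 0.1495, 0.9888], [-1.0, -0.0004, 0.0001]], 'wrist_force': [0.0523, 0.8267, 0.1754], 'width': 0.0856}
pot [0. 0.]
thin [ 0.71   -0.0418]
```

View pics/f2side.png

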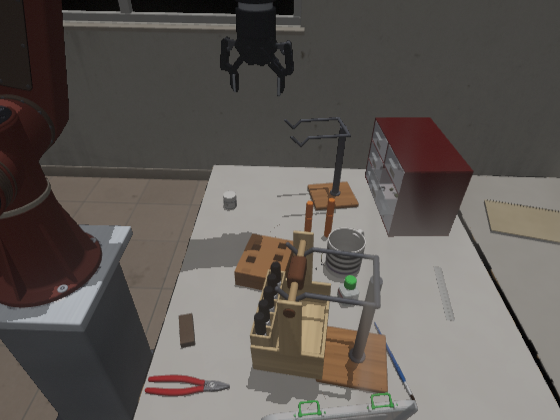

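View pics/f2top.png

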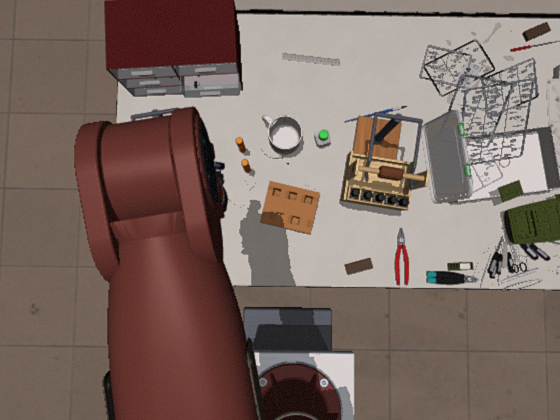

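The caddy hangs in both cradles with the handle level at 0.244 m at both end boards. All five markers are seated, the bystanders haven't moved and the robot is clear. Handing in.

```bash
python3 -c "
from h import *
print(close_job())"
```

```text
the job is handed in; nothing more can be done
None
```

All five markers are in the caddy, cap up, each in its own well. The loaded caddy now hangs in both cradles of the empty stand, on the right, and the gripper has let go. The run took about 40 s of the 210 s.

**Order of work:** I loaded the markers while the caddy hung on its first stand, then lifted it by the grip block. I carried it across without setting it down, lowered it into the cradles and backed the arm well away.

**Last checks before handing in:**
- **Handle height:** both end-board tops read 0.244 m.
- **Caddy position:** both cameras put it within 1 to 2 mm of the cradle point. They differ from each other by about 2 to 4 mm along the handle, mostly calibration.
- **Markers:** the cap tops read about 0.175 m, which means they are seated on the well floors.
- **Bystanders:** the bottle read within 2 mm of where it started. The pot and the sanding block look unmoved in the side view. The pot had no final measurement because the arm hid it from the top camera.

**Things to note:**
- **Tilt when hanging:** loaded, the caddy hangs about 2° nose-down on either stand, from the markers' weight in front. In the gripper the end board read upright to within 0.5°, but the underside line read 1 to 1.4°.
- **Marker block:** the emptied block was a little out of its old place in the last pictures. This was probably the announced knock, because the gripper had not been near it since the last marker was taken out. I did not measure how far it moved.

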